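# Rake the offcuts from under the guard into the drawer and shut it

### The job

Take the rake and use it to sweep all four plastic offcuts from under the yellow guard, over the front edge of the ledge, into the open drawer; then push the drawer fully shut and leave the rake standing upright on the bench. Move the offcuts with the rake only, never with the gripper, do not bang the guard, and leave the jar, the carton and the can where they are.

Things in the scene. Friction and masses are not known exactly. Their poses are not given: they have to be found in the camera images.
- station: Low blue and grey cabinet fixed to the bench, 310 mm wide (y), 200 mm deep (x). Origin: middle of its lower front edge, on the bench; x points from front to back (away from the robot), z up. Its top is the ledge, 95 mm above the bench, open at the front; 16 mm high curbs stand along the sides (inner faces y = +-145 mm) and the back (inner face x = 192 mm).
- guard: Yellow slatted guard over the ledge, part of the station, same origin and axes: a level grille, underside 245 mm and top 259 mm above the bench (150 mm clear over the ledge), from x = 55 mm (front edge) to 210 mm, y = +-165 mm, on two posts at the back corners (x = 174 to 196, y = +-155 to 165 mm). Open below at the front and sides.
- ledge_edge (a point): Middle of the ledge's front edge, on the ledge's top face (95 mm above the bench), directly above the station's origin; axes as the station's.
- drawer (a joint): How far the station's drawer is pulled out towards the robot, m: 0 is shut, 0.14 the stop. Stiff, stays where it is left (a few newtons to slide). It runs under the ledge.
- drawer_floor (a point): Point that moves with the drawer: on its inner floor, 13 mm above the bench, at the middle of the inner face of its front panel; axes as the station's. The inside reaches from here 165 mm in +x and +-135 mm in y; walls 67 mm high. The part pulled out in front of the ledge is open above.
- drawer_pull (a point): Middle of the front of the dark pull lip on the drawer's white front (moves with it), 74 mm above the bench. The lip is 140 mm wide, 12 mm high and stands 16 mm out of the 8 mm thick front panel, whose top is 82 mm above the bench.
- rake: Loose 250 g gooseneck rake, standing. Origin: on the bench under the axis of its upright black grip (20 x 22 mm in x, y; z = 85 to 200 mm); z up the grip. A neck runs from the grip's foot to the orange head: sole 140 mm wide (y), x = 40 (toe) to 115 mm. Its face rises from the toe, leaning 30 degrees to +x, to z = 37 mm; with the grip's top leant 30 degrees to -x it stands upright, facing -x.
- rake_toe (a point): Middle of the rake's toe, the lower front edge of the sole (x = 40 mm, z = 0 in the rake's frame).
- offcut_a: Loose white plastic bar offcut, 64 x 32 x 24 mm (x, y, z), about 70 g, lying on the ledge under the guard. Origin: centre of its 64 x 32 mm underside.
- offcut_b: Loose blue plastic bar offcut, 64 x 32 x 24 mm (x, y, z), about 70 g, lying on the ledge under the guard. Origin: centre of its 64 x 32 mm underside.
- offcut_c: Loose green plastic bar offcut, 64 x 32 x 24 mm (x, y, z), about 70 g, lying on the ledge under the guard. Origin: centre of its 64 x 32 mm underside.
- offcut_d: Loose red plastic bar offcut, 64 x 32 x 24 mm (x, y, z), about 70 g, lying on the ledge under the guard. Origin: centre of its 64 x 32 mm underside.
- jar: White jar with blue cap, 72 mm across, 110 mm high, standing on the bench; a bystander. Origin: centre of its underside.
- carton: Green carton with a brown band, 100 x 70 x 50 mm, on the bench; a bystander. Origin: centre of its underside.
- can: Steel can with a pale label and pale lid, 68 mm across, 100 mm high, on the bench; a bystander. Origin: centre of its underside.
There are look-alikes about, which are no part of the job. Of the things that look like the rake, the smaller one is meant.

How it is judged:
On the way, in this order (a step that is already met when the one before it is completed fails the run):
1. all four offcuts lie in the drawer while it is still open (x of offcut_a in the frame of drawer_floor between 0 and 0.166 m and y of offcut_a in the frame of drawer_floor between -0.136 and 0.136 m and z of offcut_a in the frame of drawer_floor between -0.006 and 0.068 m and x of offcut_b in the frame of drawer_floor between 0 and 0.166 m and y of offcut_b in the frame of drawer_floor between -0.136 and 0.136 m and z of offcut_b in the frame of drawer_floor between -0.006 and 0.068 m and x of offcut_c in the frame of drawer_floor between 0 and 0.166 m and y of offcut_c in the frame of drawer_floor between -0.136 and 0.136 m and z of offcut_c in the frame of drawer_floor between -0.006 and 0.068 m and x of offcut_d in the frame of drawer_floor between 0 and 0.166 m and y of offcut_d in the frame of drawer_floor between -0.136 and 0.136 m and z of offcut_d in the frame of drawer_floor between -0.006 and 0.068 m and value of joint drawer above 0.05 m), for 0.2 s.
2. the drawer is shut (value of joint drawer below 0.008 m), for 0.2 s.
At the end, for the whole second after the job is handed in: All four offcuts lie at rest inside the drawer (below its walls' top), the drawer is shut to within 8 mm, and the rake stands at rest upright (within 7 degrees) on its sole on the bench (x of offcut_a in the frame of drawer_floor between 0 and 0.166 m and y of offcut_a in the frame of drawer_floor between -0.136 and 0.136 m and z of offcut_a in the frame of drawer_floor between -0.006 and 0.068 m and x of offcut_b in the frame of drawer_floor between 0 and 0.166 m and y of offcut_b in the frame of drawer_floor between -0.136 and 0.136 m and z of offcut_b in the frame of drawer_floor between -0.006 and 0.068 m and x of offcut_c in the frame of drawer_floor between 0 and 0.166 m and y of offcut_c in the frame of drawer_floor between -0.136 and 0.136 m and z of offcut_c in the frame of drawer_floor between -0.006 and 0.068 m and x of offcut_d in the frame of drawer_floor between 0 and 0.166 m and y of offcut_d in the frame of drawer_floor between -0.136 and 0.136 m and z of offcut_d in the frame of drawer_floor between -0.006 and 0.068 m and value of joint drawer below 0.008 m and angle between rake's own z axis and vertical below 0.12 rad and height (world z) of rake below 0.008 m and linear speed of rake below 0.02 m/s and linear speed of each of offcut_a, offcut_b, offcut_c, offcut_d below 0.03 m/s); the robot touches nothing.
It fails at once if the gripper or arm touches an offcut (over 1 N) (contact force between any of the fingers, the arm and offcut_a above 1 N or contact force between any of the fingers, the arm and offcut_b above 1 N or contact force between any of the fingers, the arm and offcut_c above 1 N or contact force between any of the fingers, the arm and offcut_d above 1 N).
It fails at once if the guard is struck with more than 25 N (contact force between anything else and guard above 25 N).
It fails at once if the jar, the carton or the can is moved by more than 30 mm (distance of any of jar, carton, can from where it was at the start of the episode above 0.03 m).
It also fails if it takes over 72 s, if anything falls off the work surface, if the arm or the gripper's body presses on something with over 40 N, if the wrist force passes 120 N, or if a joint passes its speed limit or range.

### The arm

A 6-joint arm with a two-finger parallel gripper is mounted at the origin on the work surface. World frame = base frame: x ahead of the robot, y to its left, z up, the work surface at z = 0. Lengths are in m, angles in rad, forces in N, time in s.
With the tool pointing down it reaches from about 0.3 to 0.875 m from the base axis. Payload 6.4 kg.
Tool frame: the origin (TCP) lies at the very end of the fingers, on their centre line; the grasp point (between the pads) lies 19 mm behind it (ctrl.tcp_to_grasp is the distance from the TCP to the grasp point, in m); z points along the fingers, y is the direction in which the jaws open and shut (so a half turn about z gives the same grasp; the last joint's range is limited). The gripper opens to 85 mm and grips with 20 to 120 N. Pads are 22 mm wide; open, the fingers measure 114 mm over their backs; the gripper's body (76 mm by 85 mm) begins 54 mm behind the grasp point. The pads swing forward as they close: fully open they stand 13 mm farther back than shut.
Start: joints at [-1.415, 0.181, 1.607, -0, 1.354, -0.206], TCP at [0.204, -0.538, 0.231] pointing down, gripper open.
Joint ranges: [-2.99, 2.99], [-0.89, 2.07], [0.3, 2.58], [-1.14, 4.28], [0, 2.63], [-3.12, 3.12]. Speed limits (rad/s): [2.57, 2.57, 3.01, 3.14, 3.14, 3.14].

### API

Orientations are given as a unit quaternion [w, x, y, z].
In Python, from bench import ctrl gives the robot as it stands. The module is installed in compiled form; this text tells all that it offers.
- The arm moves only by the tool drive_tool, never from a script. Its argument "deltas" is a list of rows, each an object with "slide": the shift along the tool's x, y, z as a fraction of full scale, a list of three; "delta_rot": the turn, a rotation vector about the tool's x, y, z as a fraction of full scale, a list of three; "hand": the opening, from 0 (shut) to 1 (fully open). In form: [{"slide": [tx, ty, tz], "delta_rot": [wx, wy, wz], "hand": hand}, ...]. A call has exactly 5 rows; each row shifts and turns the commanded pose from where the row before left it, along the tool's axes as they then stand; what a row does not reach is not made up. Full scale, the value 1, is 50 mm for a shift and 180 degrees for a turn. A row lasts 1/8 s, in which the tool goes at most 62.5 mm and 10.7 degrees, less where a joint would pass 70% of its speed; a pose out of reach is approached as far as the arm can. A call with a number of a shift or a turn outside -1 to 1 is refused whole. A call with a gripper value outside its range is refused whole. The fingers move at their own pace and stop on an object; the grip force is fixed at half the most. Time passes only in rows, so rows that do not move let the fingers close, or fill a call up. It gives the time, the measured TCP pose, the force and the opening at its end, in the units of the state.
- ctrl.get_obs(): the state, without advancing time (a new reading comes with each control period).
- ctrl.camera(name): name is "scene" or "top" or "wrist"; returns a dict with "frame" (384x512x3 uint8, red, green, blue), "mtx" (3x3 intrinsics, pixels), "R" (3x3) and "t" (3): a world point X has camera coordinates R X + t. Camera axes: x right, y down, z forward; pixel columns grow to the right and rows downward; lengths in m; the calibration is good to about 2 mm. A picture is of the moment at which its call begins. There is no depth.
- ctrl.hand_in(): hands the job in, once; it reports no verdict.
The state is a dict: "time_s": time; "q": joint angles; "dq": joint speeds; "joint_efforts": joint torques, N m; "eef_pos": TCP position; "eef_rot": TCP orientation; "wrist_force": force on the tool from outside, world axes, zero at the start; "torque": the same for the moment, N m; "opening": opening from 0.0 (shut) to 1.0 (fully open).
Only numpy, scipy, OpenCV 4.12 (cv2) and the standard library are available. Lean on these libraries where they do the work, as an engineer would, in place of code of your own. Each camera call takes 0.05 s, during which the arm holds its last target.

## Working session

There is one attempt and no reset: what is moved stays moved. The work goes in short steps, Python scripts to look and compute and a tool call to move; the robot and the scene stay as the last step left them, time stands still between calls to the robot, and variables do not carry over. Pictures are saved under pics/ and viewed, and the job is handed in when it is done.

Besides the shell and the picture viewer there is one more tool, called after "Request:" as name(argument=value, ...) on one line, values as JSON. drive_tool: Moves the arm, as the interface text tells. Its arguments: {"type":"object","properties":{"deltas":{"type":"array","items":{"type":"object","properties":{"slide":{"type":"array","items":{"type":"number"}},"delta_rot":{"type":"array","items":{"type":"number"}},"hand":{"type":"number"}}}}},"required":["deltas"]}

```bash
mkdir -p pics; cat > h.py <<'E'
import numpy as np, cv2
from bench import ctrl
def snap(name,fn):
    c=ctrl.camera(name); cv2.imwrite('pics/'+fn,c['frame'][:,:,::-1]); np.savez('pics/'+fn+'.npz',**{k:c[k] for k in('mtx','R','t')},frame=c['frame']); return c
def load(fn): return np.load('pics/'+fn+'.npz')
def proj(c,X):
    X=np.atleast_2d(X); p=(c['R']@X.T).T+c['t']; p=(c['mtx']@p.T).T; return p[:,:2]/p[:,2:]
def unproj(c,uv,z):
    d=c['R'].T@np.linalg.solve(c['mtx'],[uv[0],uv[1],1]); o=-c['R'].T@c['t']; return o+d*(z-o[2])/d[2]
E
python3 - <<'E'
from h import *
for n in('scene','top','wrist'):
    c=snap(n,n+'0.png'); print(n,-c['R'].T@c['t'],c['mtx'][0,0])
print(ctrl.get_obs())
E
```

```text
scene [0.99619336 0.2372073  0.80196266] 369.9386590815938
top [ 0.34635542 -0.02785194  1.09085644] 382.2828321553527
wrist [ 0.28149936 -0.50662259  0.37346695] 309.7541117615175
{'time_s': 0.15, 'q': array([-1.41527633e+00,  1.81364806e-01,  1.60779849e+00,  2.51632531e-05,
        1.35382967e+00, -2.06318508e-01]), 'dq': array([-0.0002935 , -0.00278818, -0.00250054,  0.00073133,  0.00077648,
        0.00054542]), 'joint_efforts': array([ 1.16288986e-03, -4.45261252e+01, -3.51694000e+01, -3.31099418e-04,
        5.79687272e-03, -1.41600864e-05]), 'eef_pos': array([ 0.2034909 , -0.53731743,  0.23058451]), 'eef_rot': array([-6.99617975e-04,  9.83678951e-01,  1.79931182e-01,  3.00623111e-05]), 'wrist_force': array([-0.19098393,  0.14527143,  0.3506104 ]), 'torque': array([ 0.03148888,  0.02018601, -0.01471018]), 'opening': 0.9980524419475263}
```

View pics/scene0.png

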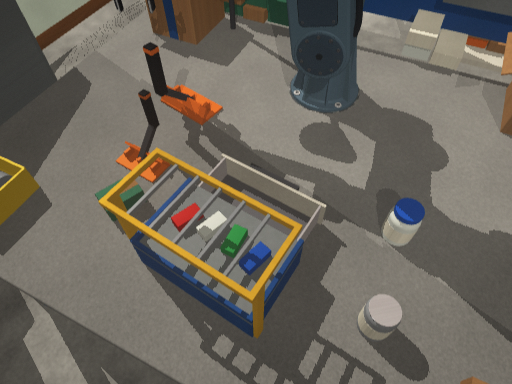

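View pics/top0.png

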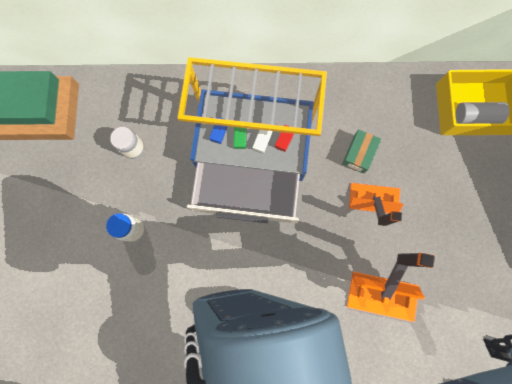

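View pics/wrist0.png

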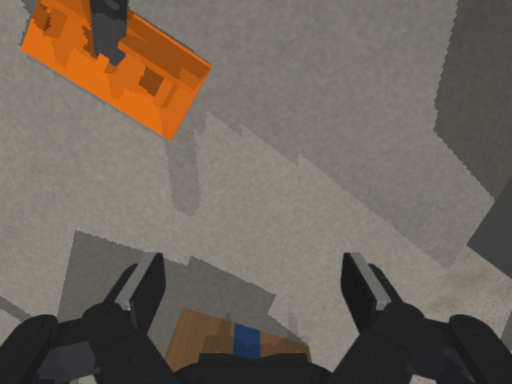

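The top view shows two rake look-alikes. The far one has its head at about (376,200) and grip top at (394,217). The near one has its head at about (385,296) and grip top at (425,260), and looks larger. The smaller, far one should be the rake I want. I'll enlarge to confirm.

```bash
python3 - <<'E'
from h import *
f=load('top0.png')['frame'][:,:,::-1]
cv2.imwrite('pics/t_rake.png',cv2.resize(f[170:325,320:460],None,fx=3.8,fy=3.8,interpolation=cv2.INTER_CUBIC))
cv2.imwrite('pics/t_stat.png',cv2.resize(f[50:230,170:340],None,fx=3.3,fy=3.3,interpolation=cv2.INTER_CUBIC))
f=load('scene0.png')['frame'][:,:,::-1]
cv2.imwrite('pics/s_stat.png',cv2.resize(f[30:330,80:340],None,fx=2,fy=2,interpolation=cv2.INTER_CUBIC))
E
```

```text
(no output)
```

View pics/t_rake.png

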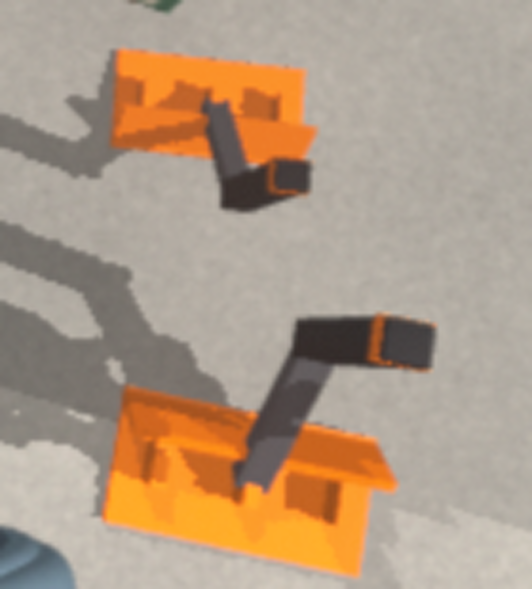

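View pics/t_stat.png

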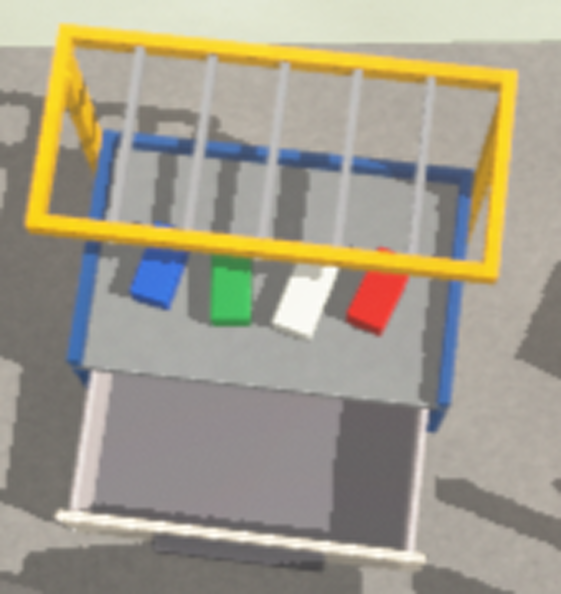

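View pics/s_stat.png

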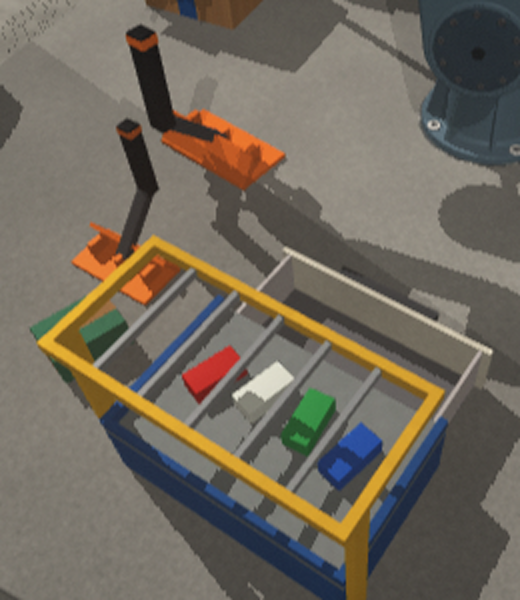

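```bash
cat > fit.py <<'E'
from h import *
from scipy.optimize import least_squares
c=load('top0.png'); s=load('scene0.png')
T=lambda u,v:(170+u/3.3,50+v/3.3)
S=lambda u,v:(80+u/2,30+v/2)
K=lambda u,v:(320+u/3.8,170+v/3.8)
st=[(c,(.055,.165,.259),T(27,229)),(c,(.055,-.165,.259),T(496,281)),(c,(.21,.165,.259),T(60,26)),(c,(.21,-.165,.259),T(518,72)),
 (c,(0,-.145,.095),T(440,408)),(s,(.055,.165,.259),S(440,392)),(s,(.055,-.165,.259),S(154,237)),(s,(.21,-.165,.259),S(40,343)),(s,(.21,.165,.259),S(347,543))]
def W(p,X):
    X=np.array(X);co,si=np.cos(p[2]),np.sin(p[2]); return np.array([p[0]+co*X[0]-si*X[1],p[1]+si*X[0]+co*X[1],X[2]])
def fit(pts,p0):
    r=least_squares(lambda p:np.concatenate([proj(k,W(p,X))[0]-np.array(uv) for k,X,uv in pts]),p0)
    return r.x,r.fun.reshape(-1,2)
if __name__=='__main__':
    p,r=fit(st,[.55,0,0]); print('station',p.round(4),r.round(1).tolist())
    np.save('st.npy',p)
    # drawer front top corners z=.082, outer
    inv=lambda w:(np.array([[np.cos(p[2]),np.sin(p[2])],[-np.sin(p[2]),np.cos(p[2])]])@(w[:2]-p[:2])).round(4)
    for u in((58,518),(425,562)): print('drawer front',inv(unproj(c,T(*u),.082)))
    for u in((490,352),(287,250)): print('drawer front s',inv(unproj(s,S(*u),.082)))
    offs=dict(b=[(131,292),(168,307),(188,258)],g=[(211,325),(251,325),(251,258)],w=[(272,325),(309,340),(340,265)],r=[(346,318),(380,334),(411,275)])
    for k,v in offs.items(): print(k,[inv(unproj(c,T(*u),.119)).tolist() for u in v])
    offs=dict(r=[(222,347),(243,364),(182,378),(205,393)],w=[(270,362),(293,375),(233,395),(252,410)],g=[(310,389),(336,402),(284,436),(308,447)],b=[(358,424),(382,440),(320,468),(343,484)])
    for k,v in offs.items(): print('S',k,[inv(unproj(s,S(*u),.119)).tolist() for u in v])
    rk=[(c,(.115,.07,0.037),K(117,50)),(c,(.115,-.07,.037),K(304,69)),(c,(.04,.07,0),K(113,148)),]
    # grip top
    for z in(.2,): print('griptop',unproj(c,K(289,176),z).round(4), unproj(s,S(128,126),z).round(4))
    for u in((117,50),(304,69),(113,148)): print('rk',unproj(c,K(*u),0).round(4),unproj(c,K(*u),.037).round(4))
    print('rk face top right',unproj(c,K(318,128),.037).round(4))
    # look-alike
    print('big top',unproj(c,K(405,342),.27).round(3))
    for n,u in dict(can=(123,135),jar=(119,226)).items(): print(n,unproj(c,u,.1).round(3))
    print('carton',unproj(c,(363,150),.05).round(3))
E
python3 fit.py
```

```text
station [ 0.5974  0.0079 -0.1212] [[-1.5, -0.6], [-0.4, -0.7], [-1.3, -0.7], [-1.0, -0.3], [-2.1, -0.1], [1.8, -1.2], [-0.9, -1.4], [-2.3, -0.6], [-1.8, -1.5]]
drawer front [-0.1235  0.1462]
drawer front [-0.1239 -0.152 ]
drawer front s [-0.1209  0.1496]
drawer front s [-0.121  -0.1422]
b [[0.0609, 0.1077], [0.0518, 0.0763], [0.0946, 0.0658]]
g [[0.0409, 0.04], [0.0446, 0.0082], [0.1004, 0.0152]]
w [[0.0466, -0.0085], [0.0376, -0.0394], [0.1028, -0.0569]]
r [[0.0592, -0.0667], [0.0491, -0.0951], [0.1009, -0.1146]]
S r [[0.0603, -0.0973], [0.0653, -0.0637], [0.1156, -0.1082], [0.1166, -0.0752]]
S w [[0.0471, -0.0403], [0.047, -0.0093], [0.1022, -0.0485], [0.1056, -0.0204]]
S g [[0.0514, 0.0162], [0.0495, 0.0484], [0.1118, 0.0258], [0.1086, 0.0536]]
S b [[0.0588, 0.082], [0.0609, 0.1125], [0.121, 0.0768], [0.1226, 0.1054]]
griptop [ 0.452  -0.3425  0.2   ] [ 0.4537 -0.3401  0.2   ]
rk [ 0.5727 -0.2891  0.    ] [ 0.565  -0.2802  0.037 ]
rk [ 0.5574 -0.4299  0.    ] [ 0.5502 -0.4163  0.037 ]
rk [ 0.4972 -0.2827  0.    ] [ 0.4921 -0.274   0.037 ]
rk face top right [ 0.5064 -0.4234  0.037 ]
big top [ 0.351 -0.375  0.27 ]
can [0.689 0.347 0.1  ]
jar [0.44  0.342 0.1  ]
carton [ 0.657 -0.316  0.05 ]
```

```bash
python3 - <<'E'
from fit import *
def tri(uvc,uvs):
    f=lambda X:np.concatenate([proj(c,X)[0]-uvc,proj(s,X)[0]-uvs]); r=least_squares(f,[.45,-.35,.2]); return r.x.round(4),r.fun.round(1)
print('big',tri(K(405,342),S(140,33)))
print('small',tri(K(289,176),S(128,126)))
# refit rake with several pts
rk=[(c,(.115,.07,0),K(117,50)),(c,(.115,-.07,0),K(304,69)),(c,(.04,.07,0),K(113,148)),(c,(0,0,.2),K(289,176)),(s,(0,0,.2),S(128,126)),(c,(.0614,-.07,.037),K(318,128))]
p,r=fit(rk,[.45,-.345,-.1]);print(p.round(4),r.round(1).tolist())
E
```

```text
big (array([ 0.3511, -0.3795,  0.259 ]), array([-0.2,  0.1, -0.3, -0. ]))
small (array([ 0.4519, -0.3428,  0.1979]), array([-0.2,  0.1, -0.2, -0. ]))
[ 0.4515 -0.3446 -0.1218] [[-0.0, -0.5], [-0.7, 0.1], [-1.0, -0.8], [0.9, 0.2], [-0.9, -1.0], [-0.6, 0.9]]
```

```bash
cat >> h.py <<'E'
from scipy.spatial.transform import Rotation as Ro
def pose():
    o=ctrl.get_obs(); q=o['eef_rot']; return o['eef_pos'],Ro.from_quat([q[1],q[2],q[3],q[0]]),o
def go(targets,Rt=None):
    """targets: list of world points; prints slide (in units of 50mm) between them in tool frame; then rotvec (deg/180)"""
    p,R,o=pose(); print('t',round(o['time_s'],2),'pos',p.round(4),'F',o['wrist_force'].round(1),'op',round(o['opening'],3))
    for t in targets:
        d=R.inv().apply(np.array(t)-p)/.05; print(' slide',d.round(3),'rows>=',round(np.linalg.norm(d)/1.0,1)); p=np.array(t)
    if Rt is not None: print(' rot/180',((R.inv()*Rt).as_rotvec()/np.pi).round(4))
def Rtool(yaw,tilt):
    # tool y = rake x dir at tilt 0, z down, x = rake y; tilt about tool x by -tilt
    cy,sy=np.cos(yaw),np.sin(yaw)
    M=np.array([[-sy,cy,0],[cy,sy,0],[0,0,-1]]).T
    return Ro.from_matrix(M)*Ro.from_rotvec([-tilt,0,0])
E
python3 - <<'E'
from h import *
go([(.452,-.538,.29),(.452,-.343,.29),(.452,-.343,.150)],Rtool(-.115,0))
E
```

```text
t 0.15 pos [ 0.2035 -0.5373  0.2306] F [-0.2  0.1  0.4] op 0.998
 slide [ 4.644  1.771 -1.189] rows>= 5.1
 slide [ 1.381 -3.647  0.005] rows>= 3.9
 slide [-1.0e-03  4.0e-03  2.8e+00] rows>= 2.8
 rot/180 [-3.000e-04 -3.000e-04 -3.482e-01]
```

Request:
drive_tool(deltas=[{"slide": [0.93,0.354,-0.238],"delta_rot": [0,0,0],"hand": 1},{"slide": [0.93,0.354,-0.238],"delta_rot": [0,0,0],"hand": 1},{"slide": [0.93,0.354,-0.238],"delta_rot": [0,0,0],"hand": 1},{"slide": [0.93,0.354,-0.238],"delta_rot": [0,0,0],"hand": 1},{"slide": [0.93,0.354,-0.238],"delta_rot": [0,0,0],"hand": 1}])

```text
time_s: 0.78
eef_pos: [0.4538, -0.538, 0.2907]
eef_rot: [-0.0, 0.984, 0.18, -0.0]
wrist_force: [-0.1, -1.6, 0.4]
opening: 1.0
```

Request:
drive_tool(deltas=[{"slide": [0,0,0],"delta_rot": [0,0,-0.058],"hand": 1},{"slide": [0,0,0],"delta_rot": [0,0,-0.058],"hand": 1},{"slide": [0,0,0],"delta_rot": [0,0,-0.058],"hand": 1},{"slide": [0,0,0],"delta_rot": [0,0,-0.058],"hand": 1},{"slide": [0,0,0],"delta_rot": [0,0,-0.058],"hand": 1}])

```text
time_s: 1.4
eef_pos: [0.4522, -0.5381, 0.2901]
eef_rot: [-0.001, 0.802, 0.597, 0.0]
wrist_force: [0.0, 1.0, -0.9]
opening: 1.001
```

```bash
python3 - <<'E'
from h import *
go([(.452,-.343,.29),(.452,-.343,.150)],Rtool(-.115,0))
E
```

```text
t 1.4 pos [ 0.4522 -0.5381  0.2901] F [ 0.   1.  -0.9] op 1.001
 slide [ 3.735 -1.127  0.006] rows>= 3.9
 slide [-2.0e-03  2.0e-03  2.8e+00] rows>= 2.8
 rot/180 [-0.0002 -0.0003 -0.0563]
```

Request:
drive_tool(deltas=[{"slide": [0.934,-0.282,0],"delta_rot": [0,0,0],"hand": 1},{"slide": [0.934,-0.282,0],"delta_rot": [0,0,0],"hand": 1},{"slide": [0.934,-0.282,0],"delta_rot": [0,0,0],"hand": 1},{"slide": [0.934,-0.282,0],"delta_rot": [0,0,0],"hand": 1},{"slide": [0,0,0],"delta_rot": [0,0,-0.056],"hand": 1}])

```text
time_s: 2.02
eef_pos: [0.4535, -0.3397, 0.2908]
eef_rot: [-0.0, 0.747, 0.665, 0.0]
wrist_force: [-0.3, -0.2, -0.4]
opening: 1.003
```

```bash
python3 - <<'E'
from h import *
go([(.452,-.343,.29),(.452,-.343,.150)],Rtool(-.115,0))
c=snap('wrist','w1.png')
X=[[.452,-.343,.2]]; print(proj(c,X))
E
```

```text
t 2.02 pos [ 0.4535 -0.3397  0.2908] F [-0.3 -0.2 -0.4] op 1.003
 slide [-0.069 -0.022  0.016] rows>= 0.1
 slide [-3.0e-03  1.0e-03  2.8e+00] rows>= 2.8
 rot/180 [-0.0001 -0.0003 -0.    ]
[[251.23347337 201.15921332]]
```

View pics/w1.png

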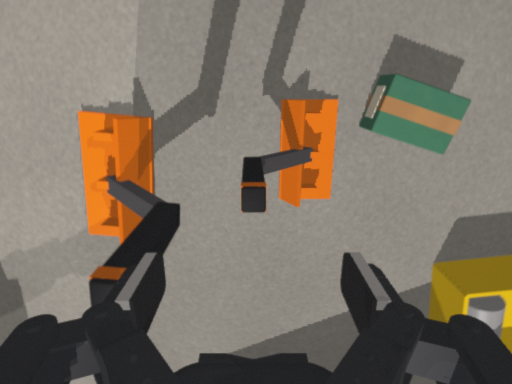

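Request:
drive_tool(deltas=[{"slide": [-0.02,0,0.94],"delta_rot": [0,0,0],"hand": 1},{"slide": [0,0,0.94],"delta_rot": [0,0,0],"hand": 1},{"slide": [0,0,0.92],"delta_rot": [0,0,0],"hand": 1},{"slide": [0,0,0],"delta_rot": [0,0,0],"hand": 0},{"slide": [0,0,0],"delta_rot": [0,0,0],"hand": 0}])

```text
time_s: 2.7
eef_pos: [0.4538, -0.3452, 0.1524]
eef_rot: [0.001, 0.749, 0.662, -0.0]
wrist_force: [0.3, 0.4, 0.9]
opening: 0.599
```

Request:
drive_tool(deltas=[{"slide": [0,0,0],"delta_rot": [0,0,0],"hand": 0},{"slide": [0,0,0],"delta_rot": [0,0,0],"hand": 0},{"slide": [0,0,0],"delta_rot": [0,0,0],"hand": 0},{"slide": [0,0,0],"delta_rot": [0,0,0],"hand": 0},{"slide": [0,0,0],"delta_rot": [0,0,0],"hand": 0}])

```text
time_s: 3.32
eef_pos: [0.4536, -0.3448, 0.1521]
eef_rot: [0.001, 0.749, 0.663, -0.0]
wrist_force: [-2.0, -0.1, 5.6]
opening: 0.228
```

```bash
cat >> h.py <<'E'
st=np.load('st.npy')
OFF=np.array([0,.04,.152])
def SW(X):
    co,si=np.cos(st[2]),np.sin(st[2]); return np.array([st[0]+co*X[0]-si*X[1],st[1]+si*X[0]+co*X[1],X[2]])
def WS(X):
    co,si=np.cos(st[2]),np.sin(st[2]); d=np.array(X)-[st[0],st[1],0]; return np.array([co*d[0]+si*d[1],-si*d[0]+co*d[1],d[2]])
def tcp_for_toe(X,R): return SW(X)-R.apply(OFF)
def toe():
    p,R,o=pose(); return WS(p+R.apply(OFF))
def ik(): pass
E
python3 - <<'E'
from h import *
R0=Rtool(st[2],0);R1=Rtool(st[2],np.radians(40))
a=tcp_for_toe([-.10,.06,.145],R1); print(a, tcp_for_toe([.148,.06,.135],R1),tcp_for_toe([-.04,.06,.1],R1))
go([(.4536,-.345,.30),(a[0],a[1],.30),a],R0)
E
```

```text
[0.37794238 0.0950451  0.23572725] [0.62412232 0.06505442 0.22572725] [0.43750204 0.08778929 0.19072725]
t 3.33 pos [ 0.4536 -0.3448  0.1521] F [-2.  -0.1  5.6] op 0.228
 slide [-0.008  0.005 -2.957] rows>= 3.0
 slide [ 8.551 -2.573 -0.018] rows>= 8.9
 slide [ 0.002 -0.002  1.285] rows>= 1.3
 rot/180 [ 0.0005  0.0005 -0.0003]
```

Request:
drive_tool(deltas=[{"slide": [0,0,-0.6],"delta_rot": [0,0,0],"hand": 0},{"slide": [0,0,-0.8],"delta_rot": [0,0,0],"hand": 0},{"slide": [0,0,-0.8],"delta_rot": [0,0,0],"hand": 0},{"slide": [0,0,-0.76],"delta_rot": [0,0,0],"hand": 0},{"slide": [0.8,-0.24,0],"delta_rot": [0,0,0],"hand": 0}])

```text
time_s: 3.95
eef_pos: [0.4471, -0.3055, 0.3022]
eef_rot: [0.003, 0.75, 0.662, -0.0]
wrist_force: [0.5, 0.7, -2.0]
opening: 0.228
```

Request:
drive_tool(deltas=[{"slide": [0.86,-0.26,0],"delta_rot": [0,0,0],"hand": 0},{"slide": [0.86,-0.26,0],"delta_rot": [0,0,0],"hand": 0},{"slide": [0.86,-0.26,0],"delta_rot": [0,0,0],"hand": 0},{"slide": [0.86,-0.26,0],"delta_rot": [0,0,0],"hand": 0},{"slide": [0.86,-0.26,0],"delta_rot": [0,0,0],"hand": 0}])

```text
time_s: 4.58
eef_pos: [0.4068, -0.08, 0.2982]
eef_rot: [-0.001, 0.749, 0.663, -0.0]
wrist_force: [0.0, -0.3, -1.4]
opening: 0.227
```

Request:
drive_tool(deltas=[{"slide": [0.86,-0.26,0],"delta_rot": [0,0,0],"hand": 0},{"slide": [0.86,-0.26,0],"delta_rot": [0,0,0],"hand": 0},{"slide": [0.86,-0.26,0],"delta_rot": [0,0,0],"hand": 0},{"slide": [0.86,-0.26,0],"delta_rot": [0,0,0],"hand": 0},{"slide": [0,0,0],"delta_rot": [-0.05,0,0],"hand": 0}])

```text
time_s: 5.2
eef_pos: [0.3768, 0.0977, 0.2974]
eef_rot: [0.058, 0.745, 0.662, 0.052]
wrist_force: [-0.2, -0.5, -1.9]
opening: 0.231
```

Request:
drive_tool(deltas=[{"slide": [0,0,0],"delta_rot": [-0.058,0,0],"hand": 0},{"slide": [0,0,0],"delta_rot": [-0.058,0,0],"hand": 0},{"slide": [0,0,0],"delta_rot": [-0.056,0,0],"hand": 0},{"slide": [0,0,0],"delta_rot": [0,0,0],"hand": 0},{"slide": [0,0,0],"delta_rot": [0,0,0],"hand": 0}])

```text
time_s: 5.82
eef_pos: [0.3787, 0.0965, 0.2998]
eef_rot: [0.256, 0.704, 0.623, 0.226]
wrist_force: [-0.2, 0.2, -1.3]
opening: 0.224
```

```bash
python3 - <<'E'
from h import *
R1=Rtool(st[2],np.radians(40))
a=tcp_for_toe([-.10,.06,.140],R1)
go([a,tcp_for_toe([.148,.06,.137],R1)],R1);print(toe())
c=snap('scene','s2.png');c2=snap('top','t2.png')
p,R,o=pose()
def RW(X): return p+R.apply([X[1],X[0],.152-X[2]])
for cc,n in((c,'s2'),(c2,'t2')):
    f=cc['frame'][:,:,::-1].copy()
    for X in [(.04,.07,0),(.04,-.07,0),(.115,.07,0),(.115,-.07,0)]:
        u=proj(cc,RW(X))[0]; cv2.circle(f,(int(u[0]),int(u[1])),2,(255,0,255),-1)
    cv2.imwrite('pics/%sx.png'%n,cv2.resize(f,(768,576)))
print(o['q'].round(2))
E
```

```text
t 5.83 pos [0.3787 0.0965 0.2998] F [-0.2  0.2 -1.3] op 0.224
 slide [-0.03  -0.895  1.052] rows>= 1.4
 slide [0.007 3.765 3.229] rows>= 5.0
 rot/180 [-0.0004  0.0004 -0.0002]
[-0.09956662  0.06133989  0.20888413]
[ 0.02 -0.89  2.38 -0.11  0.96  0.18]
```

View pics/s2x.png

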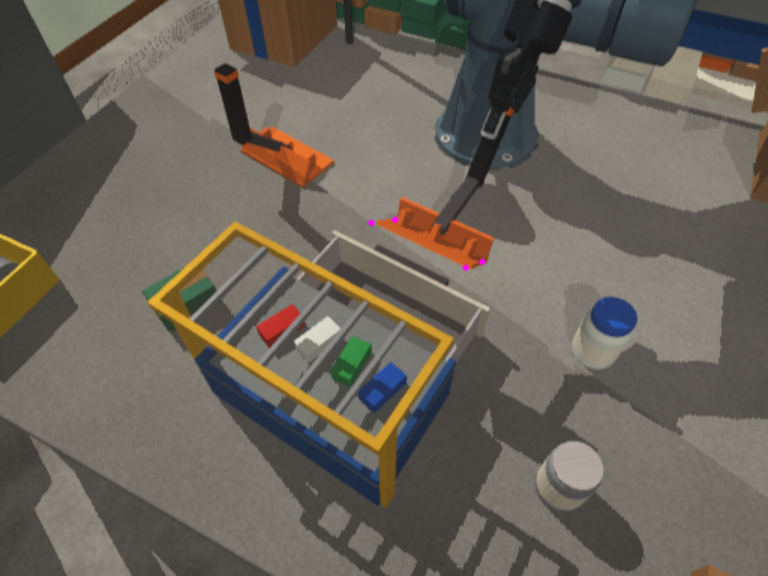

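View pics/t2x.png

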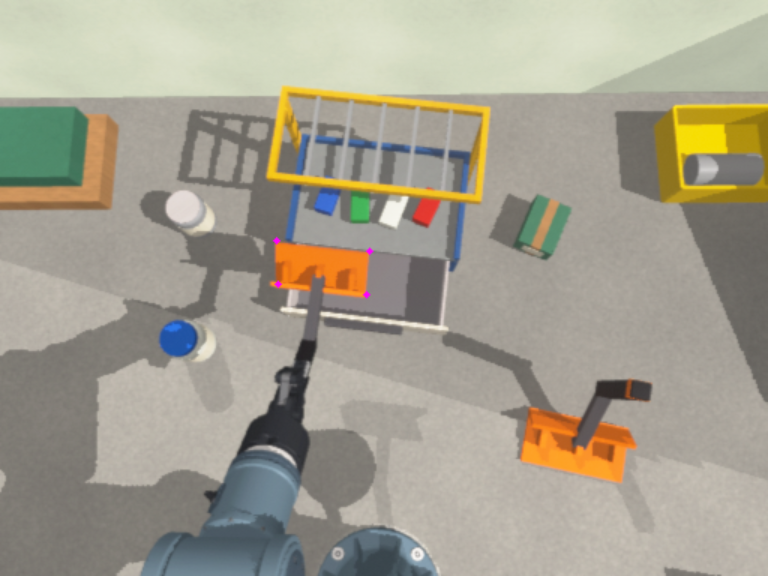

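```bash
python3 - <<'E'
from h import *
f=load('t2.png')['frame'][:,:,::-1]
a=cv2.resize(f[150:240,170:270],None,fx=5,fy=5,interpolation=cv2.INTER_CUBIC)
f=load('s2.png')['frame'][:,:,::-1]
b=cv2.resize(f[90:190,230:340],None,fx=4.5,fy=4.5,interpolation=cv2.INTER_CUBIC)
cc={n:load(n+'.png') for n in('t2','s2')}
p,R,o=pose()
def RW(X): return p+R.apply([X[1],X[0],.152-X[2]])
for im,n,k,o0 in((a,'t2',5,(170,150)),(b,'s2',4.5,(230,90))):
    for X,col in [((.04,.07,0),(255,0,255)),((.04,-.07,0),(255,0,255)),((.0614,.07,.037),(255,255,0)),((.0614,-.07,.037),(255,255,0)),((.115,.07,0),(0,255,0)),((.115,-.07,0),(0,255,0)),((0,0,.085),(255,255,255))]:
        u=proj(cc[n],RW(X))[0]; cv2.circle(im,(int((u[0]-o0[0]+.5)*k),int((u[1]-o0[1]+.5)*k)),3,col,-1)
h=min(a.shape[0],b.shape[0]); 
cv2.imwrite('pics/z2.png',cv2.resize(np.hstack([a[:h],b[:h]]),None,fx=.78,fy=.78))
E
```

```text
(no output)
```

View pics/z2.png

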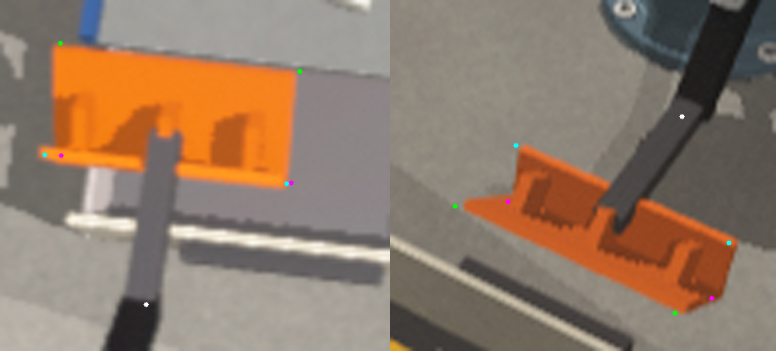

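```bash
python3 - <<'E'
from h import *
R1=Rtool(st[2],np.radians(40))
go([tcp_for_toe(x,R1) for x in([-.10,.065,.140],[.148,.065,.138],[.148,.065,.1],[-.04,.065,.1])],R1)
E
```

```text
t 5.92 pos [0.3793 0.0963 0.3011] F [-0.   1.3 -2.2] op 0.226
 slide [ 0.072 -0.926  1.062] rows>= 1.4
 slide [0.01  3.77  3.224] rows>= 5.0
 slide [ 0.    -0.489  0.582] rows>= 0.8
 slide [-0.008 -2.877 -2.42 ] rows>= 3.8
 rot/180 [ 0.0004  0.0005 -0.0005]
```

Request:
drive_tool(deltas=[{"slide": [0.036,-0.46,0.53],"delta_rot": [0,0,0],"hand": 0},{"slide": [0.036,-0.46,0.53],"delta_rot": [0,0,0],"hand": 0},{"slide": [0,0.6,0.514],"delta_rot": [0,0,0],"hand": 0},{"slide": [0,0.6,0.514],"delta_rot": [0,0,0],"hand": 0},{"slide": [0,0.6,0.514],"delta_rot": [0,0,0],"hand": 0}])

```text
time_s: 6.55
eef_pos: [0.4981, 0.0848, 0.229]
eef_rot: [0.257, 0.704, 0.622, 0.227]
wrist_force: [-0.8, 0.5, -1.9]
opening: 0.225
```

```bash
python3 - <<'E'
from h import *
R1=Rtool(st[2],np.radians(40));print(toe())
go([tcp_for_toe(x,R1) for x in([.148,.065,.138],[.148,.065,.1],[-.04,.065,.1])],R1)
E
```

```text
[0.02059737 0.06400952 0.13835541]
t 6.55 pos [0.4981 0.0848 0.229 ] F [-0.8  0.5 -1.9] op 0.225
 slide [0.019 1.949 1.644] rows>= 2.5
 slide [ 0.    -0.489  0.582] rows>= 0.8
 slide [-0.01  -2.878 -2.42 ] rows>= 3.8
 rot/180 [ 0.0003  0.0007 -0.0005]
```

Request:
drive_tool(deltas=[{"slide": [0.01,0.49,0.41],"delta_rot": [0,0,0],"hand": 0},{"slide": [0,0.49,0.41],"delta_rot": [0,0,0],"hand": 0},{"slide": [0,0.49,0.41],"delta_rot": [0,0,0],"hand": 0},{"slide": [0,0.48,0.41],"delta_rot": [0,0,0],"hand": 0},{"slide": [0,0,0],"delta_rot": [0,0,0],"hand": 0}])

```text
time_s: 7.18
eef_pos: [0.6249, 0.0692, 0.2286]
eef_rot: [0.257, 0.704, 0.622, 0.226]
wrist_force: [0.2, 1.1, -2.7]
opening: 0.227
```

```bash
python3 - <<'E'
from h import *
R1=Rtool(st[2],np.radians(40));print(toe())
go([tcp_for_toe(x,R1) for x in([.148,.065,.1],[-.04,.065,.1])],R1)
c=snap('scene','s3.png');f=c['frame'][:,:,::-1]
a=cv2.resize(f[90:340,90:350],None,fx=3,fy=3,interpolation=cv2.INTER_CUBIC)[:600]
cv2.imwrite('pics/s3x.png',a)
E
```

```text
[0.14830899 0.06378492 0.13795162]
t 7.17 pos [0.6249 0.0692 0.2286] F [ 0.2  1.1 -2.7] op 0.227
 slide [ 0.015 -0.491  0.576] rows>= 0.8
 slide [-0.012 -2.878 -2.419] rows>= 3.8
 rot/180 [ 0.0003  0.0008 -0.0006]
```

View pics/s3x.png

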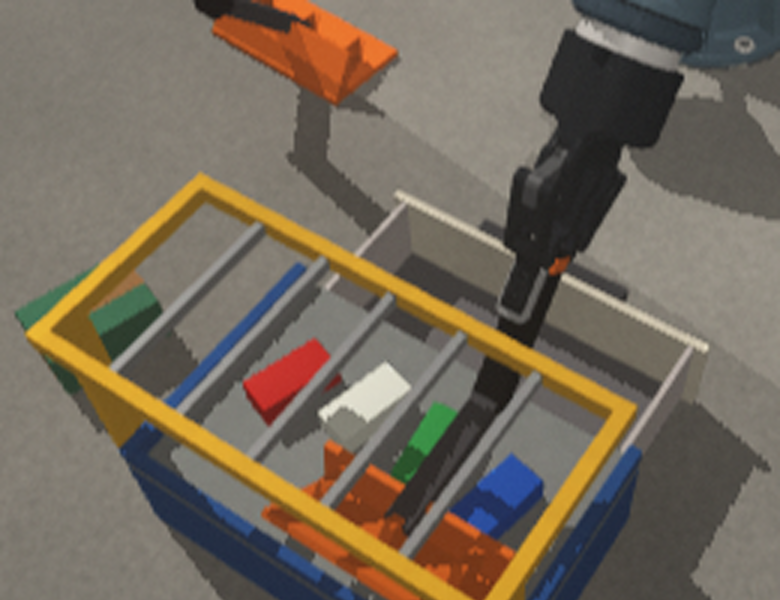

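Request:
drive_tool(deltas=[{"slide": [0.015,-0.25,0.29],"delta_rot": [0,0,0],"hand": 0},{"slide": [0,-0.24,0.286],"delta_rot": [0,0,0],"hand": 0},{"slide": [0,-0.2,-0.168],"delta_rot": [0,0,0],"hand": 0},{"slide": [0,-0.27,-0.227],"delta_rot": [0,0,0],"hand": 0},{"slide": [0,-0.27,-0.227],"delta_rot": [0,0,0],"hand": 0}])

```text
time_s: 7.85
eef_pos: [0.5729, 0.0773, 0.1904]
eef_rot: [0.256, 0.704, 0.623, 0.226]
wrist_force: [0.8, -0.6, -2.2]
opening: 0.224
```

```bash
python3 - <<'E'
from h import *
R1=Rtool(st[2],np.radians(40));print(toe())
go([tcp_for_toe(x,R1) for x in([-.04,.065,.1],)],R1)
c=snap('scene','s4.png');f=c['frame'][:,:,::-1]
a=cv2.resize(f[90:340,90:350],None,fx=3,fy=3,interpolation=cv2.INTER_CUBIC)[:600]
cv2.imwrite('pics/s4x.png',a)
E
```

```text
[0.09572205 0.06571107 0.09974027]
t 7.85 pos [0.5729 0.0773 0.1904] F [ 0.8 -0.6 -2.2] op 0.224
 slide [-0.023 -2.075 -1.749] rows>= 2.7
 rot/180 [ 0.      0.0005 -0.0002]
```

View pics/s4x.png

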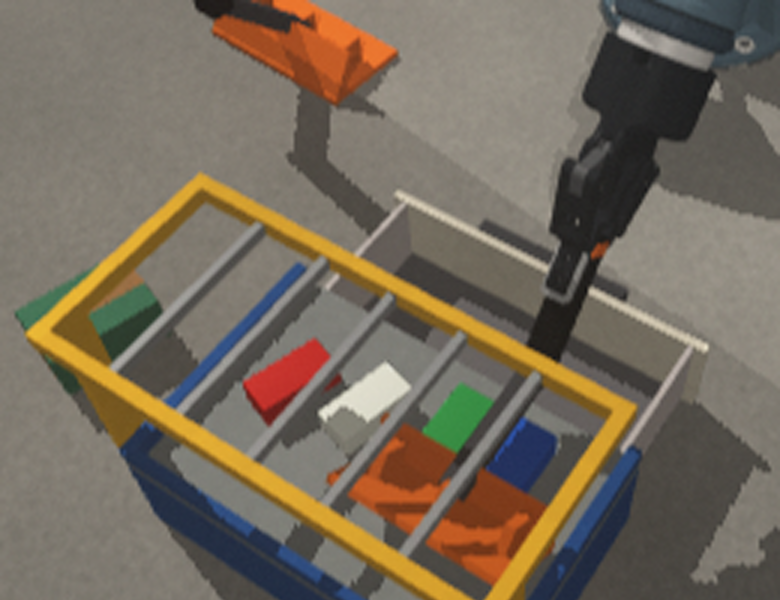

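Request:
drive_tool(deltas=[{"slide": [0,-0.26,-0.219],"delta_rot": [0,0,0],"hand": 0},{"slide": [0,-0.26,-0.219],"delta_rot": [0,0,0],"hand": 0},{"slide": [0,-0.24,-0.202],"delta_rot": [0,0,0],"hand": 0},{"slide": [0,-0.2,-0.169],"delta_rot": [0,0,0],"hand": 0},{"slide": [0,-0.2,-0.169],"delta_rot": [0,0,0],"hand": 0}])

```text
time_s: 8.52
eef_pos: [0.498, 0.0865, 0.1903]
eef_rot: [0.256, 0.704, 0.623, 0.226]
wrist_force: [-0.1, 0.6, -2.9]
opening: 0.226
```

Request:
drive_tool(deltas=[{"slide": [0,-0.2,-0.169],"delta_rot": [0,0,0],"hand": 0},{"slide": [0,-0.2,-0.169],"delta_rot": [0,0,0],"hand": 0},{"slide": [0,-0.2,-0.169],"delta_rot": [0,0,0],"hand": 0},{"slide": [0,-0.2,-0.169],"delta_rot": [0,0,0],"hand": 0},{"slide": [0,0,0],"delta_rot": [0,0,0],"hand": 0}])

```text
time_s: 9.15
eef_pos: [0.4457, 0.0931, 0.1898]
eef_rot: [0.256, 0.704, 0.623, 0.226]
wrist_force: [0.9, -0.1, -2.3]
opening: 0.224
```

```bash
python3 - <<'E'
from h import *
print(toe(),ctrl.get_obs()['q'].round(2))
for n in('scene','top'):
    c=snap(n,n+'5.png');f=c['frame'][:,:,::-1]
    w=f[90:290,120:330] if n=='scene' else f[60:240,170:340]
    a=cv2.resize(w,None,fx=3,fy=3,interpolation=cv2.INTER_CUBIC)
    cv2.imwrite('pics/%s5x.png'%n,a)
E
```

```text
[-0.03254074  0.06605298  0.0989651 ] [ 0.   -0.49  2.43 -0.16  0.51  0.24]
```

View pics/scene5x.png

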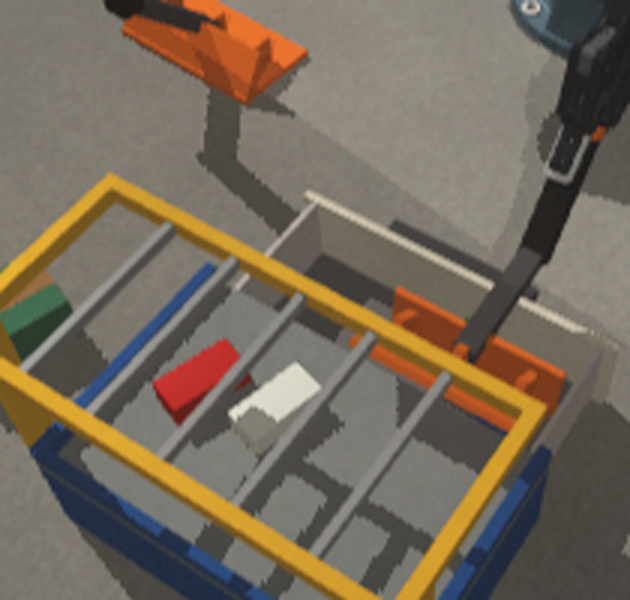

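View pics/top5x.png

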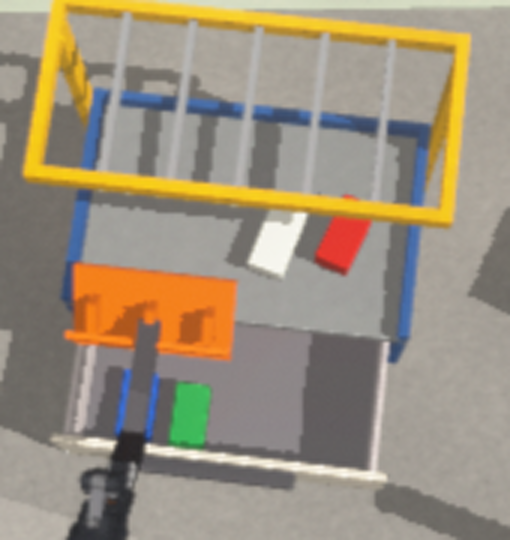

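```bash
python3 - <<'E'
from h import *
R1=Rtool(st[2],np.radians(40))
go([tcp_for_toe(x,R1) for x in([-.033,.066,.14],[-.033,-.065,.14],[.148,-.065,.138],[.148,-.065,.1],[-.033,-.065,.1])],R1)
E
```

```text
t 9.25 pos [0.4468 0.0929 0.1903] F [-0.1  0.2 -2.4] op 0.228
 slide [-0.004  0.496 -0.64 ] rows>= 0.8
 slide [-2.62e+00  2.00e-03  3.00e-03] rows>= 2.6
 slide [0.005 2.748 2.357] rows>= 3.6
 slide [ 0.    -0.488  0.582] rows>= 0.8
 slide [-0.005 -2.773 -2.327] rows>= 3.6
 rot/180 [-0.      0.0004 -0.0002]
```

Request:
drive_tool(deltas=[{"slide": [0,0.496,-0.64],"delta_rot": [0,0,0],"hand": 0},{"slide": [-0.66,0,0],"delta_rot": [0,0,0],"hand": 0},{"slide": [-0.66,0,0],"delta_rot": [0,0,0],"hand": 0},{"slide": [-0.66,0,0],"delta_rot": [0,0,0],"hand": 0},{"slide": [-0.64,0,0],"delta_rot": [0,0,0],"hand": 0}])

```text
time_s: 9.88
eef_pos: [0.429, -0.0383, 0.2309]
eef_rot: [0.257, 0.704, 0.623, 0.226]
wrist_force: [0.0, -1.1, -2.5]
opening: 0.225
```

```bash
python3 - <<'E'
from h import *
R1=Rtool(st[2],np.radians(40));print(toe())
go([tcp_for_toe(x,R1) for x in([.148,-.065,.138],[.148,-.065,.1],[-.033,-.065,.1])],R1)
E
```

```text
[-0.03319226 -0.0666039   0.14011861]
t 9.88 pos [ 0.429  -0.0383  0.2309] F [ 0.  -1.1 -2.5] op 0.225
 slide [0.029 2.749 2.362] rows>= 3.6
 slide [ 0.002 -0.488  0.582] rows>= 0.8
 slide [-0.004 -2.773 -2.327] rows>= 3.6
 rot/180 [-0.      0.0008  0.0002]
```

Request:
drive_tool(deltas=[{"slide": [0.02,0.55,0.472],"delta_rot": [0,0,0],"hand": 0},{"slide": [0,0.55,0.472],"delta_rot": [0,0,0],"hand": 0},{"slide": [0,0.55,0.472],"delta_rot": [0,0,0],"hand": 0},{"slide": [0,0.55,0.472],"delta_rot": [0,0,0],"hand": 0},{"slide": [0,0.55,0.472],"delta_rot": [0,0,0],"hand": 0}])

```text
time_s: 10.5
eef_pos: [0.6105, -0.0587, 0.2274]
eef_rot: [0.256, 0.704, 0.623, 0.225]
wrist_force: [-0.7, 0.1, -2.4]
opening: 0.221
```

```bash
python3 - <<'E'
from h import *
R1=Rtool(st[2],np.radians(40));print(toe())
go([tcp_for_toe(x,R1) for x in([.148,-.065,.1],[-.033,-.065,.1])],R1)
E
```

```text
[ 0.14927888 -0.0648354   0.13640233]
t 10.5 pos [ 0.6105 -0.0587  0.2274] F [-0.7  0.1 -2.4] op 0.221
 slide [-0.009 -0.493  0.544] rows>= 0.7
 slide [-0.006 -2.778 -2.321] rows>= 3.6
 rot/180 [-0.0006  0.0006 -0.0001]
```

Request:
drive_tool(deltas=[{"slide": [0,-0.25,0.27],"delta_rot": [0,0,0],"hand": 0},{"slide": [0,-0.24,0.27],"delta_rot": [0,0,0],"hand": 0},{"slide": [0,-0.2,-0.168],"delta_rot": [0,0,0],"hand": 0},{"slide": [0,-0.27,-0.227],"delta_rot": [0,0,0],"hand": 0},{"slide": [0,-0.27,-0.227],"delta_rot": [0,0,0],"hand": 0}])

```text
time_s: 11.12
eef_pos: [0.5591, -0.0523, 0.1925]
eef_rot: [0.257, 0.704, 0.623, 0.226]
wrist_force: [0.7, 0.6, -2.1]
opening: 0.228
```

Request:
drive_tool(deltas=[{"slide": [0,-0.26,-0.219],"delta_rot": [0,0,0],"hand": 0},{"slide": [0,-0.26,-0.219],"delta_rot": [0,0,0],"hand": 0},{"slide": [0,-0.24,-0.202],"delta_rot": [0,0,0],"hand": 0},{"slide": [0,-0.2,-0.169],"delta_rot": [0,0,0],"hand": 0},{"slide": [0,-0.2,-0.169],"delta_rot": [0,0,0],"hand": 0}])

```text
time_s: 11.75
eef_pos: [0.4839, -0.0432, 0.1932]
eef_rot: [0.257, 0.704, 0.623, 0.226]
wrist_force: [-0.1, 0.2, -2.7]
opening: 0.231
```

Request:
drive_tool(deltas=[{"slide": [0,-0.2,-0.169],"delta_rot": [0,0,0],"hand": 0},{"slide": [0,-0.2,-0.169],"delta_rot": [0,0,0],"hand": 0},{"slide": [0,-0.2,-0.169],"delta_rot": [0,0,0],"hand": 0},{"slide": [0,-0.2,-0.169],"delta_rot": [0,0,0],"hand": 0},{"slide": [0,0,0],"delta_rot": [0,0,0],"hand": 0}])

```text
time_s: 12.38
eef_pos: [0.4319, -0.0368, 0.193]
eef_rot: [0.257, 0.704, 0.622, 0.226]
wrist_force: [0.0, -0.7, -2.0]
opening: 0.228
```

```bash
python3 - <<'E'
from h import *
print(toe(),ctrl.get_obs()['q'].round(2))
for n in('scene','top'):
    c=snap(n,n+'6.png');f=c['frame'][:,:,::-1]
    w=f[90:290,120:330] if n=='scene' else f[60:240,170:340]
    a=cv2.resize(w,None,fx=3,fy=3,interpolation=cv2.INTER_CUBIC)
    cv2.imwrite('pics/%s6x.png'%n,a)
E
```

```text
[-0.03036639 -0.06492817  0.10234218] [-0.59 -0.69  2.52  0.45  0.72 -0.72]
```

View pics/scene6x.png

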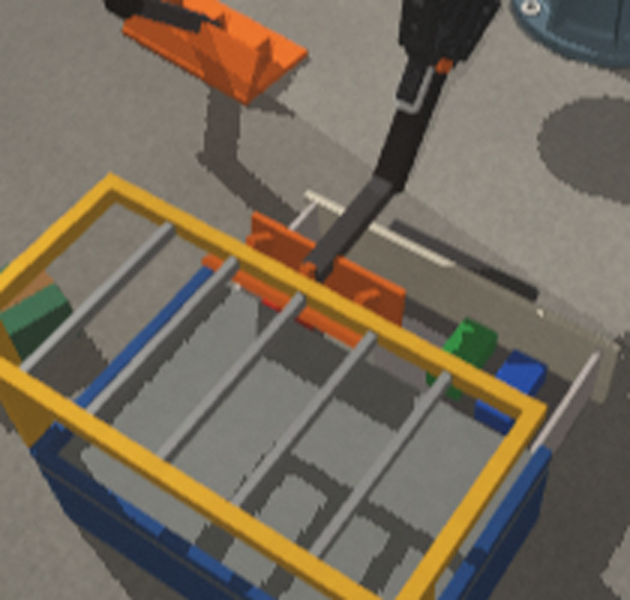

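View pics/top6x.png

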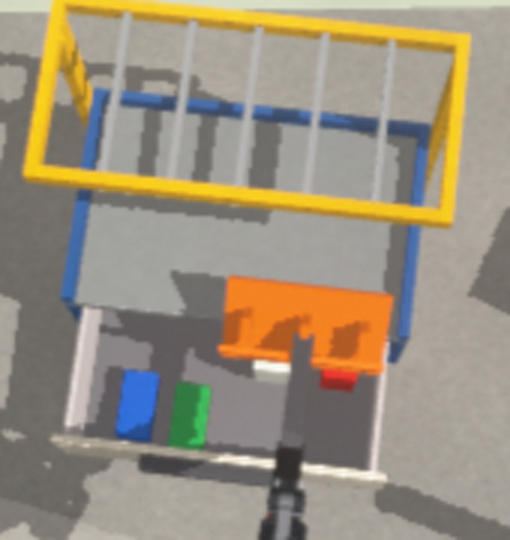

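Request:
drive_tool(deltas=[{"slide": [0,0.5,-0.6],"delta_rot": [0,0,0],"hand": 0},{"slide": [0,0,0],"delta_rot": [0,0,0],"hand": 0},{"slide": [0.5,0,0],"delta_rot": [0,0,0],"hand": 0},{"slide": [0.8,0,0],"delta_rot": [0,0,0],"hand": 0},{"slide": [0.5,0,0],"delta_rot": [0,0,0],"hand": 0}])

```text
time_s: 13.1
eef_pos: [0.4428, 0.0549, 0.2297]
eef_rot: [0.255, 0.704, 0.623, 0.226]
wrist_force: [0.3, -1.6, -1.9]
opening: 0.225
```

```bash
python3 - <<'E'
from h import *
print(toe(),ctrl.get_obs()['q'].round(2))
for n in('scene','top'):
    c=snap(n,n+'7.png');f=c['frame'][:,:,::-1]
    w=f[90:290,120:330] if n=='scene' else f[60:240,170:340]
    a=cv2.resize(w,None,fx=3,fy=3,interpolation=cv2.INTER_CUBIC)
    cv2.imwrite('pics/%s7x.png'%n,a)
E
```

```text
[-0.03106108  0.0280102   0.13859993] [-0.16 -0.64  2.42  0.04  0.67 -0.07]
```

View pics/scene7x.png

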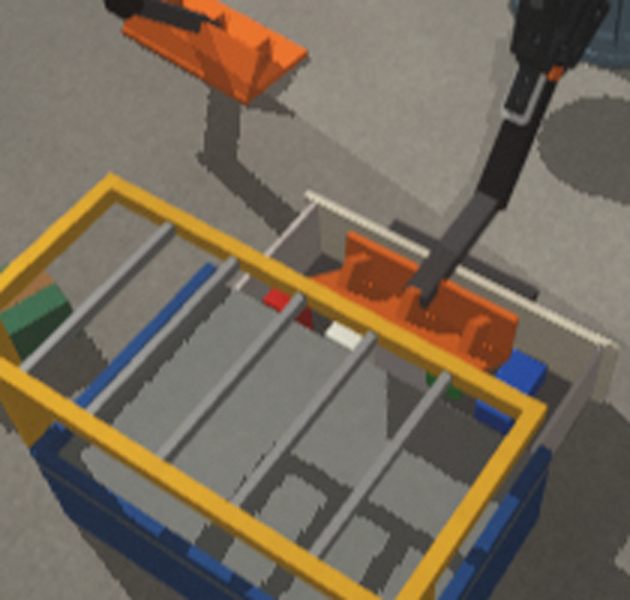

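View pics/top7x.png

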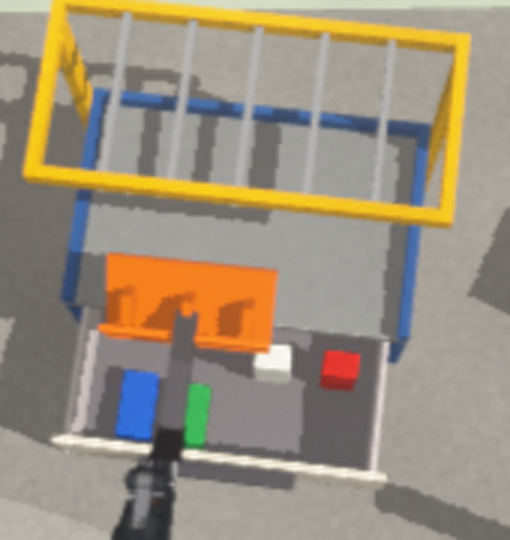

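Request:
drive_tool(deltas=[{"slide": [0,0.45,-0.54],"delta_rot": [0,0,0],"hand": 0},{"slide": [0,0.45,-0.54],"delta_rot": [0,0,0],"hand": 0},{"slide": [0,0,0],"delta_rot": [0.055,0,0],"hand": 0},{"slide": [0,0,0],"delta_rot": [0.056,0,0],"hand": 0},{"slide": [0,0,0],"delta_rot": [0.056,0,0],"hand": 0}])

```text
time_s: 13.82
eef_pos: [0.4436, 0.0528, 0.3015]
eef_rot: [0.063, 0.746, 0.66, 0.056]
wrist_force: [0.1, 0.2, -2.2]
opening: 0.225
```

Request:
drive_tool(deltas=[{"slide": [0,0,0],"delta_rot": [0.055,0,0],"hand": 0},{"slide": [-0.5,0,0],"delta_rot": [0,0,0],"hand": 0},{"slide": [-0.85,0,0],"delta_rot": [0,0,0],"hand": 0},{"slide": [-0.85,0,0],"delta_rot": [0,0,0],"hand": 0},{"slide": [-0.85,0,0],"delta_rot": [0,0,0],"hand": 0}])

```text
time_s: 14.45
eef_pos: [0.4244, -0.1, 0.3005]
eef_rot: [-0.0, 0.749, 0.663, 0.0]
wrist_force: [1.6, 1.0, -3.3]
opening: 0.225
```

```bash
python3 - <<'E'
from h import *
R0=Rtool(st[2],0)
go([(.468,-.345,.30),(.468,-.345,.152)],R0)
c=snap('top','top8.png');f=c['frame'][:,:,::-1]
cv2.imwrite('pics/top8x.png',cv2.resize(f[90:290,170:340],None,fx=3,fy=3,interpolation=cv2.INTER_CUBIC))
E
```

```text
t 14.45 pos [ 0.4244 -0.1     0.3005] F [ 1.6  1.  -3.3] op 0.225
 slide [-4.759e+00  1.460e+00  3.000e-03] rows>= 5.0
 slide [-4.00e-03  1.00e-03  2.96e+00] rows>= 3.0
 rot/180 [-0.0001 -0.0004 -0.0001]
```

View pics/top8x.png

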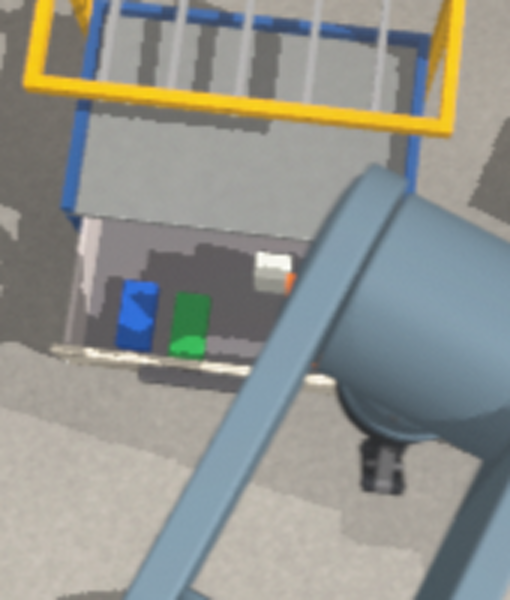

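Request:
drive_tool(deltas=[{"slide": [-0.95,0.29,0],"delta_rot": [0,0,0],"hand": 0},{"slide": [-0.95,0.29,0],"delta_rot": [0,0,0],"hand": 0},{"slide": [-0.95,0.29,0],"delta_rot": [0,0,0],"hand": 0},{"slide": [-0.95,0.29,0],"delta_rot": [0,0,0],"hand": 0},{"slide": [-0.95,0.29,0],"delta_rot": [0,0,0],"hand": 0}])

```text
time_s: 15.12
eef_pos: [0.4673, -0.3451, 0.3003]
eef_rot: [-0.0, 0.749, 0.663, 0.0]
wrist_force: [0.7, 0.3, -1.7]
opening: 0.227
```

Request:
drive_tool(deltas=[{"slide": [0,0,0.75],"delta_rot": [0,0,0],"hand": 0},{"slide": [0,0,0.75],"delta_rot": [0,0,0],"hand": 0},{"slide": [0,0,0.75],"delta_rot": [0,0,0],"hand": 0},{"slide": [0,0,0.5],"delta_rot": [0,0,0],"hand": 0},{"slide": [0,0,0],"delta_rot": [0,0,0],"hand": 0}])

```text
time_s: 15.75
eef_pos: [0.4655, -0.3419, 0.1606]
eef_rot: [-0.003, 0.749, 0.662, 0.0]
wrist_force: [-0.4, 0.3, -1.6]
opening: 0.225
```

```bash
python3 - <<'E'
from h import *
R0=Rtool(st[2],0)
go([(.468,-.345,.152)],R0)
c=snap('scene','s9.png');f=c['frame'][:,:,::-1]
cv2.imwrite('pics/s9x.png',cv2.resize(f[40:240,100:300],None,fx=3,fy=3,interpolation=cv2.INTER_CUBIC))
E
```

```text
t 15.75 pos [ 0.4655 -0.3419  0.1606] F [-0.4  0.3 -1.6] op 0.225
 slide [-0.056  0.058  0.171] rows>= 0.2
 rot/180 [-0.0015 -0.0013 -0.0005]
```

View pics/s9x.png

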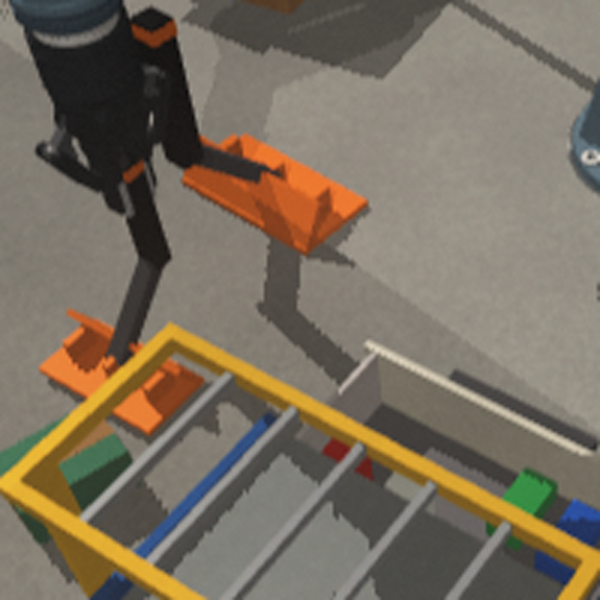

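Request:
drive_tool(deltas=[{"slide": [0,0,0.08],"delta_rot": [0,0,0],"hand": 0},{"slide": [0,0,0.05],"delta_rot": [0,0,0],"hand": 0},{"slide": [0,0,0.03],"delta_rot": [0,0,0],"hand": 0},{"slide": [0,0,0],"delta_rot": [0,0,0],"hand": 0},{"slide": [0,0,0],"delta_rot": [0,0,0],"hand": 0}])

```text
time_s: 16.42
eef_pos: [0.4671, -0.343, 0.1564]
eef_rot: [0.0, 0.749, 0.662, -0.001]
wrist_force: [-0.6, -0.1, -2.8]
opening: 0.227
```

Request:
drive_tool(deltas=[{"slide": [0,0,0.03],"delta_rot": [0,0,0],"hand": 0},{"slide": [0,0,0.02],"delta_rot": [0,0,0],"hand": 0},{"slide": [0,0,0.02],"delta_rot": [0,0,0],"hand": 0},{"slide": [0,0,0],"delta_rot": [0,0,0],"hand": 0},{"slide": [0,0,0],"delta_rot": [0,0,0],"hand": 0}])

```text
time_s: 17.05
eef_pos: [0.467, -0.3429, 0.1526]
eef_rot: [-0.0, 0.749, 0.662, -0.001]
wrist_force: [-0.4, 0.8, -1.7]
opening: 0.228
```

Request:
drive_tool(deltas=[{"slide": [0,0,0.02],"delta_rot": [0,0,0],"hand": 0},{"slide": [0,0,0],"delta_rot": [0,0,0],"hand": 0},{"slide": [0,0,0.02],"delta_rot": [0,0,0],"hand": 0},{"slide": [0,0,0],"delta_rot": [0,0,0],"hand": 0},{"slide": [0,0,0],"delta_rot": [0,0,0],"hand": 0}])

```text
time_s: 17.68
eef_pos: [0.4672, -0.3431, 0.1522]
eef_rot: [0.0, 0.749, 0.663, -0.001]
wrist_force: [-3.7, 4.6, 10.4]
opening: 0.228
```

Request:
drive_tool(deltas=[{"slide": [0,0,0],"delta_rot": [0,0,0],"hand": 1},{"slide": [0,0,0],"delta_rot": [0,0,0],"hand": 1},{"slide": [0,0,0],"delta_rot": [0,0,0],"hand": 1},{"slide": [0,0,0],"delta_rot": [0,0,0],"hand": 1},{"slide": [0,0,0],"delta_rot": [0,0,0],"hand": 1}])

```text
time_s: 18.3
eef_pos: [0.467, -0.343, 0.1505]
eef_rot: [-0.0, 0.749, 0.662, -0.001]
wrist_force: [-0.6, -0.3, 1.2]
opening: 0.997
```

Request:
drive_tool(deltas=[{"slide": [0,0,-0.3],"delta_rot": [0,0,0],"hand": 1},{"slide": [0,0,-0.7],"delta_rot": [0,0,0],"hand": 1},{"slide": [0,0,-0.7],"delta_rot": [0,0,0],"hand": 1},{"slide": [0,0,-0.7],"delta_rot": [0,0,0],"hand": 1},{"slide": [0,0,-0.6],"delta_rot": [0,0,0],"hand": 1}])

```text
time_s: 18.92
eef_pos: [0.4674, -0.343, 0.3036]
eef_rot: [0.001, 0.749, 0.662, -0.001]
wrist_force: [0.4, -0.4, -0.8]
opening: 1.0
```

```bash
python3 - <<'E'
from h import *
R0=Rtool(st[2],0)
go([SW([-.22,0,.30]),SW([-.22,0,.08]),SW([0,0,.08])],R0)
p,R,o=pose(); print(SW([-.22,0,.08]),o['q'].round(2))
c=snap('scene','s10.png');f=c['frame'][:,:,::-1]
cv2.imwrite('pics/s10x.png',cv2.resize(f[40:240,100:300],None,fx=3,fy=3,interpolation=cv2.INTER_CUBIC))
E
```

```text
t 18.93 pos [ 0.4674 -0.343   0.3036] F [ 0.4 -0.4 -0.8] op 1.0
 slide [ 7.277 -2.679  0.052] rows>= 7.8
 slide [ 0.011 -0.005  4.4  ] rows>= 4.4
 slide [0.006 4.4   0.005] rows>= 4.4
 rot/180 [ 0.0003  0.0008 -0.0004]
[0.37897082 0.03447621 0.08      ] [-0.84  0.14  1.51 -0.    1.49 -0.71]
```

View pics/s10x.png

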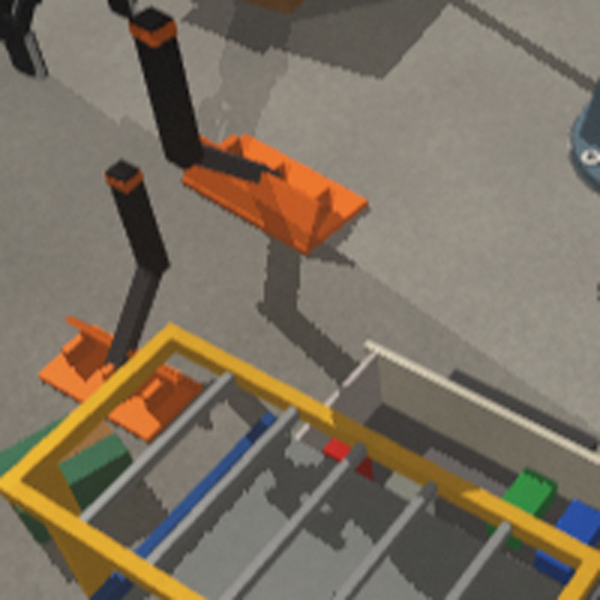

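Request:
drive_tool(deltas=[{"slide": [0.91,-0.335,0],"delta_rot": [0,0,0],"hand": 1},{"slide": [0.91,-0.335,0],"delta_rot": [0,0,0],"hand": 1},{"slide": [0.91,-0.335,0],"delta_rot": [0,0,0],"hand": 0},{"slide": [0.91,-0.335,0],"delta_rot": [0,0,0],"hand": 0},{"slide": [0.91,-0.335,0],"delta_rot": [0,0,0],"hand": 0}])

```text
time_s: 19.6
eef_pos: [0.4114, -0.1055, 0.3014]
eef_rot: [0.001, 0.749, 0.662, -0.0]
wrist_force: [0.6, 0.4, 0.3]
opening: 0.376
```

Request:
drive_tool(deltas=[{"slide": [0.91,-0.335,0],"delta_rot": [0,0,0],"hand": 0},{"slide": [0.91,-0.335,0],"delta_rot": [0,0,0],"hand": 0},{"slide": [0.91,-0.335,0],"delta_rot": [0,0,0],"hand": 0},{"slide": [0,0,0],"delta_rot": [-0.056,0,0],"hand": 0},{"slide": [0,0,0],"delta_rot": [-0.055,0,0],"hand": 0}])

```text
time_s: 20.23
eef_pos: [0.3792, 0.0356, 0.3017]
eef_rot: [0.132, 0.736, 0.653, 0.117]
wrist_force: [0.1, 0.5, 0.6]
opening: -0.002
```

```bash
python3 - <<'E'
from h import *
R0=Rtool(st[2],np.radians(20))
go([SW([-.21,0,.30]),SW([-.21,0,.065]),SW([0,0,.065])],R0)
p,R,o=pose(); print(WS(p),o['q'].round(2))
for n in('scene','top'):
    c=snap(n,n+'11.png');f=c['frame'][:,:,::-1]
    w=f[90:290,120:330] if n=='scene' else f[60:240,170:340]
    cv2.imwrite('pics/%s11x.png'%n,cv2.resize(w,None,fx=3,fy=3,interpolation=cv2.INTER_CUBIC))
E
```

```text
t 20.23 pos [0.3792 0.0356 0.3017] F [0.1 0.5 0.6] op -0.002
 slide [-0.024  0.174  0.1  ] rows>= 0.2
 slide [ 0.006 -1.632  4.408] rows>= 4.7
 slide [-0.005  3.939  1.458] rows>= 4.2
 rot/180 [0.0018 0.0003 0.0005]
[-0.21988592  0.00119174  0.30169512] [-0.26 -0.67  2.18  0.05  1.28 -0.15]
```

View pics/scene11x.png

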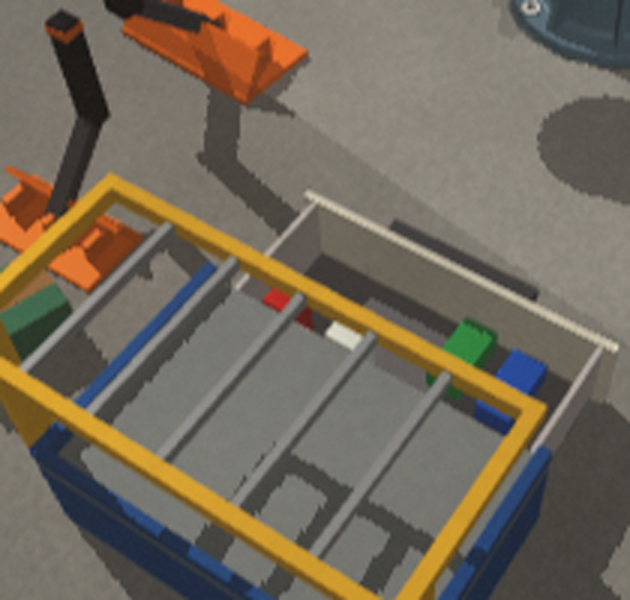

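View pics/top11x.png

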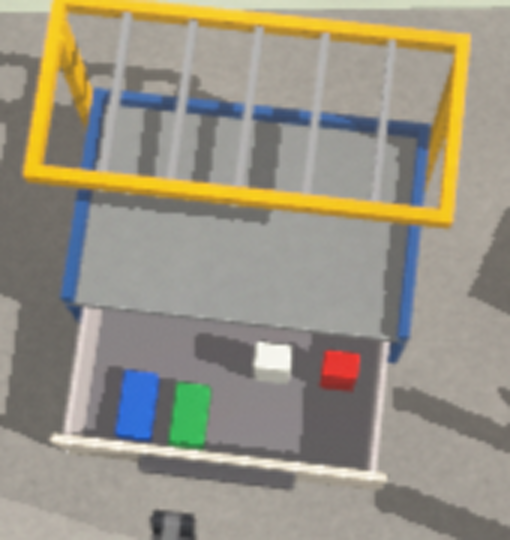

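Request:
drive_tool(deltas=[{"slide": [0,-0.326,0.88],"delta_rot": [0,0,0],"hand": 0},{"slide": [0,-0.326,0.88],"delta_rot": [0,0,0],"hand": 0},{"slide": [0,-0.326,0.88],"delta_rot": [0,0,0],"hand": 0},{"slide": [0,-0.326,0.88],"delta_rot": [0,0,0],"hand": 0},{"slide": [0,-0.326,0.88],"delta_rot": [0,0,0],"hand": 0}])

```text
time_s: 20.95
eef_pos: [0.3783, 0.0343, 0.0654]
eef_rot: [0.13, 0.738, 0.652, 0.114]
wrist_force: [0.0, -0.0, -1.7]
opening: 0.001
```

```bash
python3 - <<'E'
from h import *
R0=Rtool(st[2],np.radians(20))
go([SW([-.18,0,.065]),SW([0,0,.065])],R0)
p,R,o=pose(); print(WS(p),o['q'].round(2))
E
```

```text
t 20.95 pos [0.3783 0.0343 0.0654] F [ 0.  -0.  -1.7] op 0.001
 slide [0.007 0.761 0.284] rows>= 0.8
 slide [0.007 3.384 1.227] rows>= 3.6
 rot/180 [-0.0004  0.0005 -0.0005]
[-0.22060852 -0.00025277  0.06536268] [-0.27 -0.28  2.47  0.08  0.6  -0.21]
```

Request:
drive_tool(deltas=[{"slide": [0,0.38,0.14],"delta_rot": [0,0,0],"hand": 0},{"slide": [0,0.3,0.11],"delta_rot": [0,0,0],"hand": 0},{"slide": [0,0.25,0.09],"delta_rot": [0,0,0],"hand": 0},{"slide": [0,0.25,0.09],"delta_rot": [0,0,0],"hand": 0},{"slide": [0,0.25,0.09],"delta_rot": [0,0,0],"hand": 0}])

```text
time_s: 21.58
eef_pos: [0.4533, 0.0254, 0.0654]
eef_rot: [0.129, 0.738, 0.653, 0.114]
wrist_force: [-5.2, -0.7, 5.2]
opening: 0.001
```

Request:
drive_tool(deltas=[{"slide": [0,0.25,0.091],"delta_rot": [0,0,0],"hand": 0},{"slide": [0,0.25,0.091],"delta_rot": [0,0,0],"hand": 0},{"slide": [0,0.25,0.091],"delta_rot": [0,0,0],"hand": 0},{"slide": [0,0,0],"delta_rot": [0,0,0],"hand": 0},{"slide": [0,0,0],"delta_rot": [0,0,0],"hand": 0}])

```text
time_s: 22.2
eef_pos: [0.4924, 0.0207, 0.0659]
eef_rot: [0.13, 0.738, 0.652, 0.115]
wrist_force: [-0.7, 0.2, 0.0]
opening: 0.003
```

```bash
python3 - <<'E'
from h import *
p,R,o=pose(); print(WS(p),o['q'].round(2),o['wrist_force'])
for n in('scene',):
    c=snap(n,n+'12.png');f=c['frame'][:,:,::-1]
    w=f[90:290,120:330] if n=='scene' else f[60:240,170:340]
    cv2.imwrite('pics/%s12x.png'%n,cv2.resize(w,None,fx=3,fy=3,interpolation=cv2.INTER_CUBIC))
E
```

```text
[-1.05726128e-01  2.48497259e-05  6.59106779e-02] [-0.22  0.04  2.2   0.06  0.56 -0.15] [-0.65483668  0.23827905  0.00514779]
```

View pics/scene12x.png

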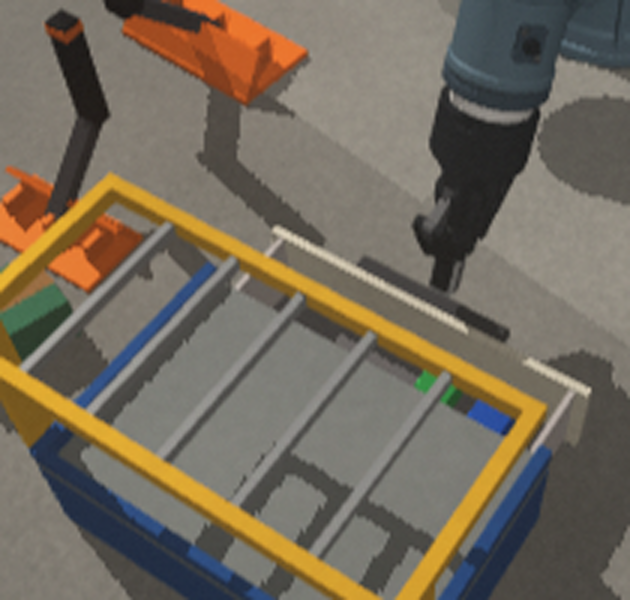

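Request:
drive_tool(deltas=[{"slide": [0,0.25,0.091],"delta_rot": [0,0,0],"hand": 0},{"slide": [0,0.25,0.091],"delta_rot": [0,0,0],"hand": 0},{"slide": [0,0.25,0.091],"delta_rot": [0,0,0],"hand": 0},{"slide": [0,0.2,0.073],"delta_rot": [0,0,0],"hand": 0},{"slide": [0,0,0],"delta_rot": [0,0,0],"hand": 0}])

```text
time_s: 22.88
eef_pos: [0.5443, 0.0139, 0.0664]
eef_rot: [0.131, 0.738, 0.652, 0.115]
wrist_force: [0.0, 0.1, -0.2]
opening: 0.003
```

```bash
python3 - <<'E'
from h import *
p,R,o=pose(); print(WS(p),o['q'].round(2),o['wrist_force'])
for n in('scene','top'):
    c=snap(n,n+'13.png');f=c['frame'][:,:,::-1]
    w=f[90:290,120:330] if n=='scene' else f[60:240,170:340]
    cv2.imwrite('pics/%s13x.png'%n,cv2.resize(w,None,fx=3,fy=3,interpolation=cv2.INTER_CUBIC))
E
```

```text
[-0.05340218 -0.00040065  0.06640501] [-0.21  0.15  2.08  0.05  0.57 -0.13] [ 0.00077195  0.14647214 -0.15017148]
```

View pics/scene13x.png

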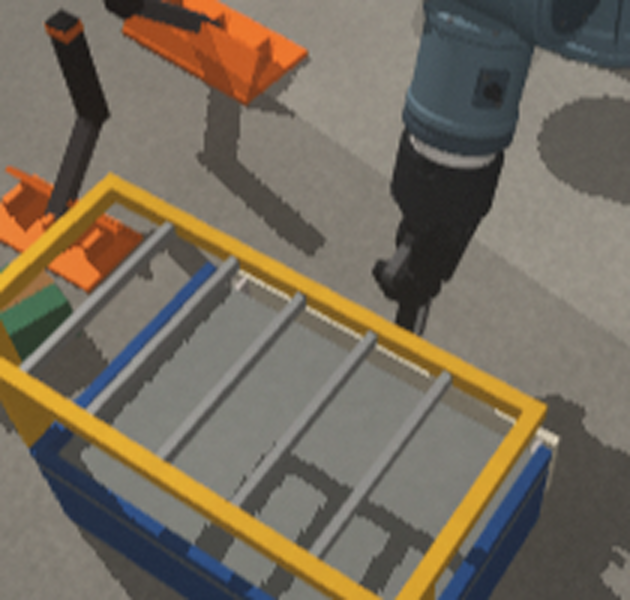

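View pics/top13x.png

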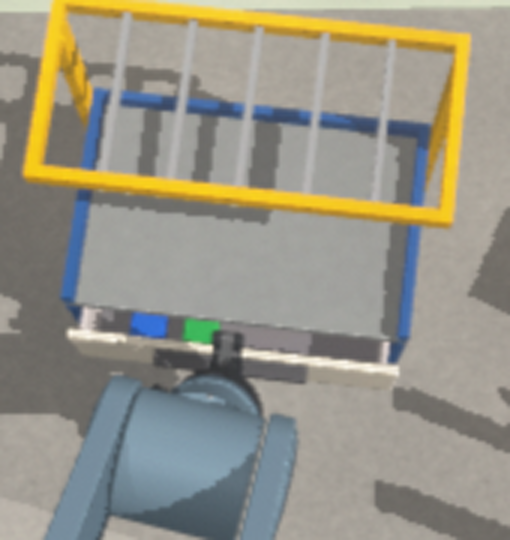

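Request:
drive_tool(deltas=[{"slide": [0,0.13,0.047],"delta_rot": [0,0,0],"hand": 0},{"slide": [0,0.1,0.036],"delta_rot": [0,0,0],"hand": 0},{"slide": [0,0.08,0.029],"delta_rot": [0,0,0],"hand": 0},{"slide": [0,0.06,0.022],"delta_rot": [0,0,0],"hand": 0},{"slide": [0,0,0],"delta_rot": [0,0,0],"hand": 0}])

```text
time_s: 23.6
eef_pos: [0.5624, 0.0119, 0.0659]
eef_rot: [0.13, 0.738, 0.652, 0.115]
wrist_force: [0.1, -0.0, 0.4]
opening: -0.002
```

```bash
python3 - <<'E'
from h import *
p,R,o=pose(); print(WS(p),o['wrist_force'])
c=load('top0.png')
cc=snap('top','top14.png')
f=cc['frame'][:,:,::-1].copy()
cv2.imwrite('pics/top14x.png',cv2.resize(f[130:200,180:320],None,fx=5,fy=5,interpolation=cv2.INTER_CUBIC))
for x in(-.03,-.02,-.008,0): print(x,((proj(cc,SW([x,.1,.082]))[0]-[180,130]+.5)*5).round(),((proj(cc,SW([x,-.1,.082]))[0]-[180,130]+.5)*5).round())
E
```

```text
[-0.03514247 -0.00019295  0.0658871 ] [ 0.13371567 -0.00304225  0.35505366]
-0.03 [150. 228.] [517. 270.]
-0.02 [153. 210.] [519. 252.]
-0.008 [156. 189.] [522. 230.]
0 [158. 174.] [523. 216.]
```

View pics/top14x.png

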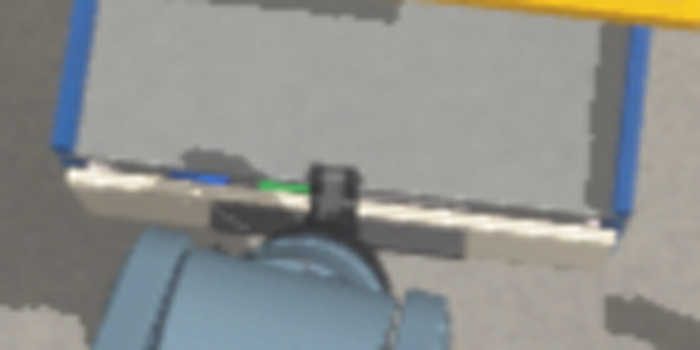

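Request:
drive_tool(deltas=[{"slide": [0,0.06,0.022],"delta_rot": [0,0,0],"hand": 0},{"slide": [0,0.05,0.018],"delta_rot": [0,0,0],"hand": 0},{"slide": [0,0.04,0.015],"delta_rot": [0,0,0],"hand": 0},{"slide": [0,0.02,0.007],"delta_rot": [0,0,0],"hand": 0},{"slide": [0,0,0],"delta_rot": [0,0,0],"hand": 0}])

```text
time_s: 24.28
eef_pos: [0.5663, 0.012, 0.0636]
eef_rot: [0.126, 0.738, 0.653, 0.111]
wrist_force: [-22.9, 0.8, 14.6]
opening: -0.003
```

Request:
drive_tool(deltas=[{"slide": [0,-0.3,-0.109],"delta_rot": [0,0,0],"hand": 0},{"slide": [0,-0.6,-0.218],"delta_rot": [0,0,0],"hand": 0},{"slide": [0,-0.6,-0.218],"delta_rot": [0,0,0],"hand": 0},{"slide": [0,-0.6,-0.218],"delta_rot": [0,0,0],"hand": 0},{"slide": [0,0,0],"delta_rot": [0,0,0],"hand": 0}])

```text
time_s: 24.9
eef_pos: [0.4584, 0.025, 0.0654]
eef_rot: [0.13, 0.738, 0.653, 0.114]
wrist_force: [0.4, 0.0, 0.7]
opening: 0.0
```

```bash
python3 - <<'E'
from h import *
p,R,o=pose(); print(WS(p),o['wrist_force'])
cc=snap('top','top15.png');c0=load('top13.png')
f=cc['frame'][:,:,::-1].copy()
a=cv2.resize(f[130:200,180:320],None,fx=5,fy=5,interpolation=cv2.INTER_CUBIC)
s=snap('scene','s15.png');g=s['frame'][:,:,::-1]
b=cv2.resize(g[130:250,180:320],None,fx=5,fy=5,interpolation=cv2.INTER_CUBIC)
cv2.imwrite('pics/top15x.png',a);cv2.imwrite('pics/s15x.png',b)
E
```

```text
[-0.13997409  0.00024447  0.06539206] [0.3825829  0.04042666 0.72207756]
```

View pics/top15x.png

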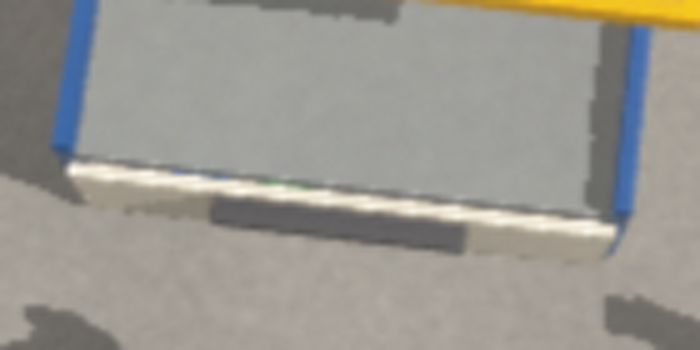

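View pics/s15x.png

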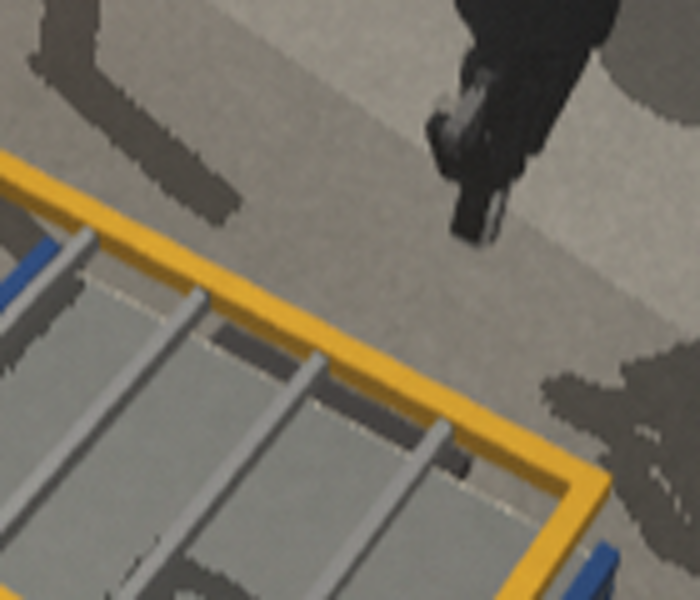

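```bash
python3 - <<'E'
from h import *
from scipy.ndimage import map_coordinates
for fn in('top0.png','top15.png'):
    c=load(fn); g=c['frame'].astype(float)
    for y in(.11,-.11):
        xs=np.arange(-.15,.012,.002) if fn=='top0.png' else np.arange(-.03,.012,.002)
        uv=proj(c,[SW([x,y,.082]) for x in xs]); v=[map_coordinates(g[:,:,k],[uv[:,1],uv[:,0]],order=1) for k in(0,2)]
        print(fn,y,[(round(x*1e3),int(a),int(b)) for x,a,b in zip(xs,*v)][:22])
E
```

```text
top0.png 0.11 [(-150, 114, 105), (-148, 114, 106), (-146, 115, 106), (-144, 117, 108), (-142, 125, 115), (-140, 144, 133), (-138, 172, 159), (-136, 174, 160), (-134, 170, 156), (-132, 162, 146), (-130, 151, 131), (-128, 163, 141), (-126, 183, 159), (-124, 211, 188), (-122, 248, 233), (-120, 248, 231), (-118, 245, 229), (-116, 221, 206), (-114, 139, 130), (-112, 109, 106), (-110, 101, 100), (-108, 110, 108)]
top0.png -0.11 [(-150, 173, 160), (-148, 174, 160), (-146, 174, 160), (-144, 173, 159), (-142, 174, 160), (-140, 175, 161), (-138, 174, 160), (-136, 172, 157), (-134, 168, 153), (-132, 157, 140), (-130, 148, 129), (-128, 147, 127), (-126, 169, 146), (-124, 210, 188), (-122, 243, 224), (-120, 248, 230), (-118, 243, 222), (-116, 187, 170), (-114, 126, 116), (-112, 102, 99), (-110, 101, 99), (-108, 101, 99)]
top15.png 0.11 [(-30, 159, 147), (-28, 159, 147), (-26, 158, 144), (-24, 151, 135), (-22, 144, 127), (-20, 140, 122), (-18, 150, 129), (-16, 155, 134), (-14, 157, 136), (-12, 159, 137), (-10, 166, 143), (-8, 182, 156), (-6, 215, 186), (-4, 231, 206), (-2, 237, 214), (0, 232, 210), (2, 165, 150), (4, 139, 131), (6, 144, 141), (8, 157, 154), (10, 161, 157)]
top15.png -0.11 [(-30, 165, 151), (-28, 164, 150), (-26, 163, 149), (-24, 162, 146), (-22, 158, 137), (-20, 159, 137), (-18, 159, 137), (-16, 159, 137), (-14, 159, 138), (-12, 161, 139), (-10, 169, 145), (-8, 186, 160), (-6, 224, 202), (-4, 240, 219), (-2, 239, 217), (0, 231, 205), (2, 177, 161), (4, 148, 140), (6, 165, 161), (8, 163, 158), (10, 160, 156)]
```

Request:
drive_tool(deltas=[{"slide": [0,0,-0.6],"delta_rot": [0,0,0],"hand": 0},{"slide": [0,0,-0.8],"delta_rot": [0,0,0],"hand": 0},{"slide": [0,0,-0.6],"delta_rot": [0,0,0],"hand": 0},{"slide": [0,0,0],"delta_rot": [0,0,0],"hand": 0},{"slide": [0,0,0],"delta_rot": [0,0,0],"hand": 0}])

```text
time_s: 25.62
eef_pos: [0.4268, 0.0287, 0.1596]
eef_rot: [0.13, 0.738, 0.652, 0.114]
wrist_force: [-0.0, -0.9, -0.3]
opening: 0.001
```

```bash
python3 - <<'E'
from h import *
from scipy.optimize import least_squares
c=snap('top','top16.png');s=snap('scene','s16.png')
cv2.imwrite('pics/top16x.png',cv2.resize(c['frame'][:,:,::-1],(768,576)))
cv2.imwrite('pics/s16x.png',cv2.resize(s['frame'][:,:,::-1],(768,576)))
E
```

```text
(no output)
```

View pics/top16x.png

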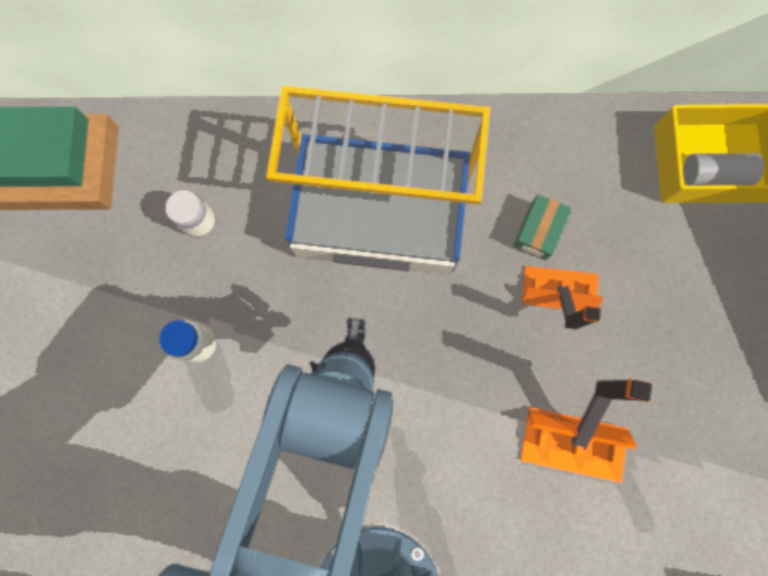

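View pics/s16x.png

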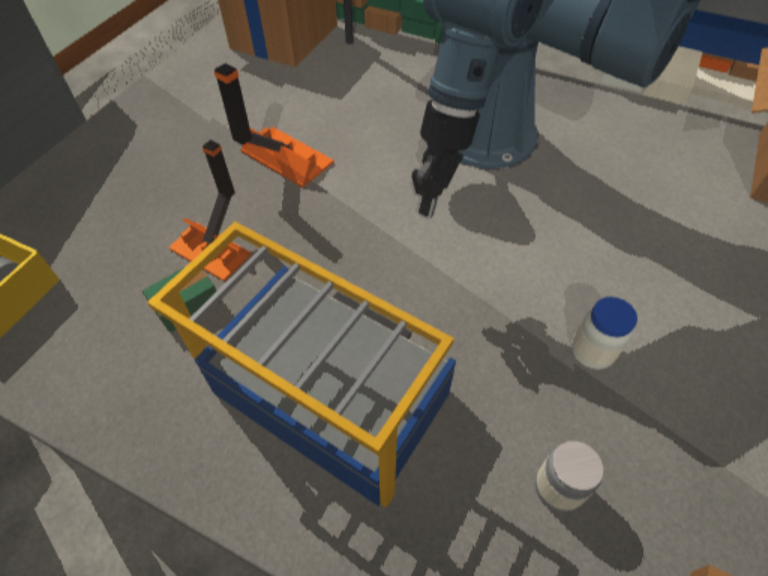

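The ledge is empty, the drawer is shut and the rake stands upright (grip top at 590,315 in the top view, 212,147 in the scene view). The jar, carton and can haven't moved. I'm handing in.

```bash
python3 -c "
from bench import ctrl
print(ctrl.hand_in())"
```

```text
the job is handed in; nothing more can be done
None
```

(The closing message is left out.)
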